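# Load the bottle dryer and start it

### The job

Load the bottle dryer: hang every washed bottle upside down over a drying peg, one to a peg, with its rim down on the deck, and lay every yellow lid flat in the dryer's lid tray, side by side and not one on another. When everything is loaded, press the white power key, then the blue drying key, then the green start key, each fully down and let go again. Leave the orange steam key alone, and do not disturb the soap or the jar.

Things in the scene. Friction and masses are not known exactly. Their poses are not given: they have to be found in the camera images.
- dryer: electric bottle dryer, fixed, white, 240 deep (x) x 320 mm wide (y); origin on the worktop under its centre; x from its front (keys, robot side) to its back (pegs). Front to back: key strip 65 mm deep, top 45 mm high; recessed grey lid tray 90 x 300 mm, floor 35 mm high; peg deck 85 mm deep, 45 mm high, with three pegs in a row 120 mm apart along y. The pegs are its tallest part
- tray (a point): centre of the floor of the lid tray, 35 mm above the worktop; axes as the dryer's. The flat floor reaches 45 mm either way along x and 150 mm either way along y, inside rims that stand 10 mm above it
- peg1 (a point): foot of a teal drying peg on its axis, on the peg deck, 45 mm above the worktop; the peg is a round post 20 mm across that rises 95 mm above this point to a round tip (left one of the three, seen from the robot)
- peg2 (a point): foot of a teal drying peg on its axis, on the peg deck, 45 mm above the worktop; the peg is a round post 20 mm across that rises 95 mm above this point to a round tip (middle one of the three, seen from the robot)
- peg3 (a point): foot of a teal drying peg on its axis, on the peg deck, 45 mm above the worktop; the peg is a round post 20 mm across that rises 95 mm above this point to a round tip (right one of the three, seen from the robot)
- bottle_a: bottle lying on a flat side, mouth roughly to the left and ahead; pale with a blue foot; 130 mm long: 56 mm square body (chamfered corners, flats 42 wide) for 103 mm from the foot, then a near-round neck, 48 mm outside, 42 inside, 25 long; hollow, 0.09 kg. Origin on its long axis at mid length (65 mm from each end), x axis towards the mouth, y and z square to the flats. May be absent
- bottle_a_mouth (a point): centre of that bottle's open mouth, in the plane of the rim, on its axis 65 mm from the bottle's origin
- bottle_b: bottle lying on a flat side, mouth roughly to the left and ahead; pale with a pink foot; 130 mm long: 56 mm square body (chamfered corners, flats 42 wide) for 103 mm from the foot, then a near-round neck, 48 mm outside, 42 inside, 25 long; hollow, 0.09 kg. Origin on its long axis at mid length (65 mm from each end), x axis towards the mouth, y and z square to the flats. May be absent
- bottle_b_mouth (a point): centre of that bottle's open mouth, in the plane of the rim, on its axis 65 mm from the bottle's origin
- bottle_c: bottle lying on a flat side, mouth roughly to the left and ahead; pale with a green foot; 130 mm long: 56 mm square body (chamfered corners, flats 42 wide) for 103 mm from the foot, then a near-round neck, 48 mm outside, 42 inside, 25 long; hollow, 0.09 kg. Origin on its long axis at mid length (65 mm from each end), x axis towards the mouth, y and z square to the flats. May be absent
- bottle_c_mouth (a point): centre of that bottle's open mouth, in the plane of the rim, on its axis 65 mm from the bottle's origin
- lid_a: yellow flat bottle lid, a plain disc 58 mm across and 6 mm thick, 0.025 kg; origin at the centre of its underside, z is its axis. It starts lying flat on the worktop. May be absent
- lid_b: yellow flat bottle lid, a plain disc 58 mm across and 6 mm thick, 0.025 kg; origin at the centre of its underside, z is its axis. It starts lying flat on the worktop. May be absent
- lid_c: yellow flat bottle lid, a plain disc 58 mm across and 6 mm thick, 0.025 kg; origin at the centre of its underside, z is its axis. It starts lying flat on the worktop. May be absent
- key_power (a joint): travel of the white power key in m: 0 up, 0.006 fully down; spring key that needs about 4 N to go fully down and comes back up by itself when let go. It registers at about 0.0045
- key_power_top (a point): centre of the top of the white power key, a round button 32 mm across, its top 22 mm above the key strip at the dryer's front (67 mm above the worktop); keys in a row 70 mm apart, from the left seen from the robot: white power, blue drying, orange steam, green start. The top moves down as it is pressed
- key_dry (a joint): travel of the blue drying key in m: 0 up, 0.006 fully down; spring key that needs about 4 N to go fully down and comes back up by itself when let go. It registers at about 0.0045
- key_dry_top (a point): centre of the top of the blue drying key, a round button 32 mm across, its top 22 mm above the key strip at the dryer's front (67 mm above the worktop); keys in a row 70 mm apart, from the left seen from the robot: white power, blue drying, orange steam, green start. The top moves down as it is pressed
- key_steam (a joint): travel of the orange steam key in m: 0 up, 0.006 fully down; spring key that needs about 4 N to go fully down and comes back up by itself when let go. It registers at about 0.0045
- key_steam_top (a point): centre of the top of the orange steam key, a round button 32 mm across, its top 22 mm above the key strip at the dryer's front (67 mm above the worktop); keys in a row 70 mm apart, from the left seen from the robot: white power, blue drying, orange steam, green start. The top moves down as it is pressed
- key_start (a joint): travel of the green start key in m: 0 up, 0.006 fully down; spring key that needs about 4 N to go fully down and comes back up by itself when let go. It registers at about 0.0045
- key_start_top (a point): centre of the top of the green start key, a round button 32 mm across, its top 22 mm above the key strip at the dryer's front (67 mm above the worktop); keys in a row 70 mm apart, from the left seen from the robot: white power, blue drying, orange steam, green start. The top moves down as it is pressed
- soap: bystander: cream pump bottle of soap, 66 mm across, 178 mm tall, loose, upright; origin at the centre of its underside
- jar: bystander: brown storage jar with a steel clip lid, 84 mm across, 118 mm tall, loose, upright; origin at the centre of its underside
There are look-alikes about, which are no part of the job. Leave any black or turquoise look-alike of the lid_c alone.

How it is judged:
By the outcome, as a careful person would: the job done as asked, in the order asked, and still so for the second after the job is handed in, with the robot touching nothing.
Of bottle_a, bottle_b, bottle_c only 2 to 3 are there at a start; the rules pass over those that are not, and their reading is None.
Of lid_a, lid_b, lid_c only 2 to 3 are there at a start; the rules pass over those that are not, and their reading is None.
At some moment in a run one of bottle_a, bottle_b, bottle_c, lid_a, lid_b, lid_c may be knocked a few centimetres aside while the robot is not near it.
It also fails if it takes over 210 s, if anything falls off the work surface, if the arm or the gripper's body presses on something with over 40 N, if the wrist force passes 120 N, or if a joint passes its speed limit or range.

### The arm

A 6-joint arm with a two-finger parallel gripper is mounted at the origin on the work surface. World frame = base frame: x ahead of the robot, y to its left, z up, the work surface at z = 0. Lengths are in m, angles in rad, forces in N, time in s.
With the tool pointing down it reaches from about 0.35 to 0.85 m from the base axis. Payload 8.1 kg.
Tool frame: the origin (TCP) lies at the very end of the fingers, on their centre line; the grasp point (between the pads) lies 19 mm behind it; z points along the fingers, y is the line along which they close (so a half turn about z gives the same grasp; the last joint's range is limited). The gripper opens to 93 mm and grips with 3 to 60 N. Pads are 15 mm wide; open, the fingers measure 128 mm over their backs; the gripper's body (75 mm by 188 mm) begins 65 mm behind the grasp point.
Start: joints at [1.153, 0.13, 1.488, -0, 1.523, -0.085], TCP at [0.196, 0.567, 0.195] pointing down, gripper open.
Joint ranges: [-2.96, 2.96], [-0.89, 2.26], [0.02, 2.5], [-1.34, 4.48], [0, 2.73], [-2.66, 2.66]. Speed limits (rad/s): [2.39, 2.39, 2.79, 3.14, 3.14, 3.14].

### API

Orientations are given as a 3x3 rotation matrix whose columns are the frame's x, y, z axes.
In Python, from rig import r, camera gives the robot as it stands.
- The arm moves only by the tool apply_moves, never from a script. Its argument "motion" is a list that holds one entry, the list of rows, each a list of 6 numbers: the shift along the tool's x, y, z as a fraction of full scale, then the turn, a rotation vector about the tool's x, y, z as a fraction of full scale. A call has 1 to 8 rows; each row is the pose to reach, as a shift and turn from the pose commanded when the call began, along the tool's axes at that moment, turning the shorter way round; what a row does not reach only later rows make up. Full scale, the value 1, is 0.5 m for a shift and 180 degrees for a turn. A row lasts 1/12 s, in which the tool goes at most 41.7 mm and 7.16 degrees, less where a joint would pass 70% of its speed; a pose out of reach is approached as far as the arm can. A call with a number of a shift or a turn outside -1 to 1 is refused whole. A call with a gripper value outside its range is refused whole. "claw" is the opening, from 0 (shut) to 1 (fully open), set as the call begins (left out, the last holds). The fingers move at their own pace and stop on an object; "force" is the grip in N (left out, the last holds). Time passes only in rows, so rows that repeat a pose let the fingers close. It gives the time, the measured TCP pose, the force, the opening and the grip force at its end, in the units of the state.
- r.sense(): the state, without advancing time (a new reading comes with each control period).
- camera(name): name is "scene" or "top" or "wrist"; returns a dict with "frame" (384x512x3 uint8, red, green, blue), "depth" (384x512 float32, m along the optical axis (not along the pixel's ray), 0 where there is no reading), "fx", "fy", "cx", "cy" (pixels), "camera_from_world" (4x4, takes a point from world to camera coordinates). Camera axes: x right, y up, looking along -z (the intrinsics and any distortion apply to the point x, -y, -z); pixel columns grow to the right and rows downward; lengths in m; the calibration is good to about 2 mm. A picture is of the moment at which its call begins.
- r.finish_job(): hands the job in; it is judged then, once.
The state is a dict: "clock": time; "q": joint angles; "joint_velocities": joint speeds; "joint_torque": joint torques, N m; "tcp_pos": TCP position; "tcp_rot": TCP orientation; "ft_force": force on the tool from outside, world axes, zero at the start; "wrist_torque": the same for the moment, N m; "finger_gap": opening from 0.0 (shut) to 1.0 (fully open); "grip_force": force on a finger pad.
Only numpy, scipy, OpenCV 4.12 (cv2) and the standard library are available. Lean on these libraries where they do the work, as an engineer would, in place of code of your own. Each camera call takes 0.05 s, during which the arm holds its last target. There are 200 camera calls.

## Working session

There is one attempt and no reset: what is moved stays moved. The work goes in short steps, Python scripts to look and compute and a tool call to move; the robot and the scene stay as the last step left them, time stands still between calls to the robot, and variables do not carry over. Pictures are saved under pics/ and viewed, at most 14 in all, crops included, and the job is handed in when it is done.

Besides the shell and the picture viewer there is one more tool, called after "Request:" in YAML: its name, and indented under it one key for each argument. apply_moves: Moves the arm, as the interface text tells. Shift numbers are shares of 0.5 m and turn numbers shares of 180 degrees, none past 1 either way. Its arguments: {"type":"object","properties":{"motion":{"type":"array","items":{"type":"array","items":{"type":"array","items":{"type":"number"}}}},"claw":{"type":"number"},"force":{"type":"number"}},"required":["motion"]}

```bash
ls; mkdir -p pics; python3 - <<'E'
from rig import r,camera
import cv2,numpy as np
for n in ["scene","top"]:
    c=camera(n); cv2.imwrite(f"pics/{n}0.png",c["frame"][:,:,::-1]); np.savez(f"/tmp/{n}0.npz",**c)
    print(n,c["fx"],c["fy"],c["cx"],c["cy"],[k for k in c]); print(np.round(c["camera_from_world"],3).tolist())
print(r.sense())
E
```

```text
pics
scene 389.67146263102813 389.67146263102813 258.7902246189315 188.67354499382319 ['frame', 'depth', 'fx', 'fy', 'cx', 'cy', 'camera_from_world']
[[-0.755, 0.655, -0.022, 0.504], [-0.358, -0.385, 0.85, 0.1], [0.548, 0.65, 0.526, -1.657], [0.0, 0.0, 0.0, 1.0]]
top 417.7022390026757 417.7022390026757 258.48459298405373 190.4347653728183 ['frame', 'depth', 'fx', 'fy', 'cx', 'cy', 'camera_from_world']
[[-0.026, -1.0, -0.016, -0.049], [0.982, -0.028, 0.188, -0.583], [-0.188, -0.011, 0.982, -1.27], [0.0, 0.0, 0.0, 1.0]]
{'clock': 0.1, 'q': array([ 1.15259666e+00,  1.31066609e-01,  1.48913101e+00, -1.68783773e-05,
        1.52299401e+00, -8.53987685e-02]), 'joint_velocities': array([-0.0007458 , -0.00254849, -0.00276861, -0.00064233, -0.0004967 ,
       -0.00093011]), 'joint_torque': array([ 9.45911634e-04, -5.61346400e+01, -4.93093657e+01,  7.70042231e-02,
        2.92405783e-02,  1.48846802e-06]), 'tcp_pos': array([0.1957833 , 0.56659743, 0.19392536]), 'tcp_rot': array([[-9.45131253e-01,  3.26690240e-01, -6.33963827e-04],
       [ 3.26690834e-01,  9.45130120e-01, -1.46802643e-03],
       [ 1.19588402e-04, -1.59458783e-03, -9.99998721e-01]]), 'ft_force': array([-0.40332314, -0.86195146, -0.42170205]), 'wrist_torque': array([-0.003986  ,  0.00225003, -0.05127473]), 'grip_force': 0.0, 'finger_gap': 0.9996537120767407}
```

View pics/scene0.png

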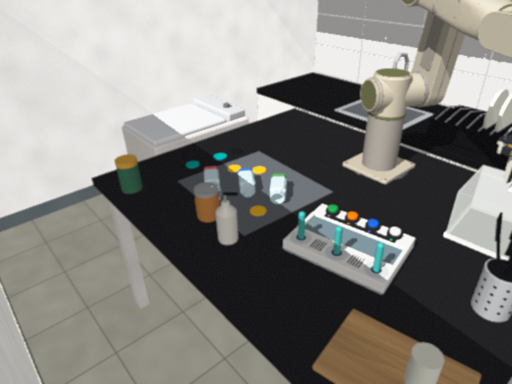

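View pics/top0.png

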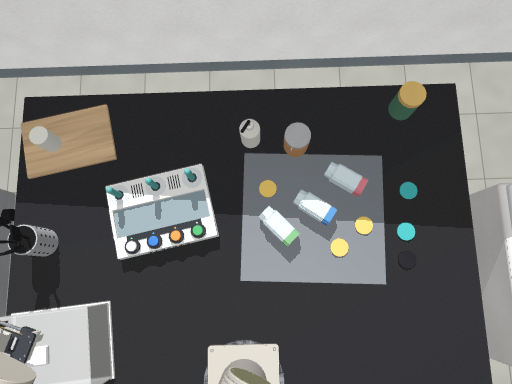

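The top view shows three bottles: pink foot at (347,179), blue at (316,208) and green at (280,225). The lid candidates are yellow (340,248), yellow (364,226) and a darker yellow/amber (268,188). Turquoise (408,190), turquoise (406,231) and black (407,260) are look-alikes. The jar's lid is at (297,132) and the green tin's orange lid at (411,95). I'll check the choice in a close crop.

```bash
cat > h.py <<'E'
import numpy as np,cv2
from rig import r,camera
def load(n): return dict(np.load(f"/tmp/{n}0.npz"))
def ray(c,u,v,z):
    T=c["camera_from_world"];R=T[:3,:3];o=-R.T@T[:3,3]
    u,v=np.broadcast_arrays(np.asarray(u,float),np.asarray(v,float))
    d=np.stack([(u-c["cx"])/c["fx"],-(v-c["cy"])/c["fy"],-np.ones_like(u)],-1)@R
    return o+d*((z-o[2])/d[...,2])[...,None]
def pts(c):
    T=c["camera_from_world"];R=T[:3,:3];o=-R.T@T[:3,3]
    v,u=np.mgrid[:384,:512];D=c["depth"]
    d=np.stack([(u-c["cx"])/c["fx"],-(v-c["cy"])/c["fy"],-np.ones(u.shape)],-1)@R
    return o+d*D[...,None]
def blobs(c,lo,hi,amin=15):
    hsv=cv2.cvtColor(c["frame"],cv2.COLOR_RGB2HSV)
    m=cv2.inRange(hsv,np.array(lo),np.array(hi))
    n,l,s,ce=cv2.connectedComponentsWithStats(m)
    return [(ce[i],s[i,4],l==i) for i in range(1,n) if s[i,4]>=amin]
E
python3 - <<'E'
from h import *
c=load("top");f=c["frame"]
cv2.imwrite("pics/crop1.png",cv2.resize(f[110:290,230:430,::-1],(800,720)[:2] if 0 else (660,594),interpolation=cv2.INTER_CUBIC))
hsv=cv2.cvtColor(f,cv2.COLOR_RGB2HSV);P=pts(c)
for n,(u,v) in dict(l1=(340,248),l2=(364,226),l3=(268,188),t1=(408,190),t2=(406,231),jar=(297,132),tin=(411,95)).items():
    print(n,f[v,u],hsv[v,u],P[v,u].round(3))
for nm,lo,hi in [("yellow",(15,100,80),(35,255,255)),("blue",(100,120,60),(120,255,255)),("pink",(165,90,60),(179,255,255)),("green",(45,110,50),(80,255,255)),("orange",(5,150,120),(14,255,255)),("teal",(80,110,50),(95,255,255))]:
    for ce,a,m in blobs(c,lo,hi): print(nm,ce.round(1),a,np.median(P[m],0).round(3))
E
```

```text
l1 [255 238 141] [ 26 114 255] [ 0.396 -0.32   0.007]
l2 [255 236 138] [ 25 117 255] [ 0.463 -0.4    0.014]
l3 [200 172  92] [ 22 138 200] [ 0.597 -0.096  0.007]
t1 [ 58 149 150] [ 90 156 150] [ 0.578 -0.554  0.003]
t2 [ 92 213 215] [ 90 146 215] [ 0.444 -0.534  0.009]
jar [152 155 155] [ 90   5 155] [ 0.751 -0.19   0.112]
tin [184 155  94] [ 20 125 184] [ 0.855 -0.548  0.128]
yellow [411.7  94.3] 590 [ 0.857 -0.549  0.13 ]
yellow [286.5 147.6] 40 [ 0.718 -0.159  0.059]
yellow [298.4 152.1] 47 [ 0.703 -0.197  0.048]
yellow [267.3 188.1] 230 [ 0.598 -0.093  0.006]
yellow [363.4 224.9] 249 [ 0.467 -0.4    0.006]
yellow [175. 235.] 67 [0.446 0.197 0.067]
yellow [339.  247.2] 251 [ 0.399 -0.317  0.006]
blue [329.  215.6] 127 [ 0.494 -0.283  0.055]
blue [153.2 240.6] 94 [0.43  0.264 0.065]
pink [360.  186.8] 124 [ 0.583 -0.386  0.055]
green [197.2 230. ] 84 [0.46  0.128 0.066]
teal [190.  175.2] 52 [0.625 0.144 0.104]
teal [152.7 184. ] 56 [0.601 0.26  0.101]
teal [408.  190.1] 257 [ 0.578 -0.553  0.007]
teal [115.  192.6] 64 [0.578 0.376 0.099]
teal [405.7 231. ] 275 [ 0.444 -0.533  0.006]
```

View pics/crop1.png

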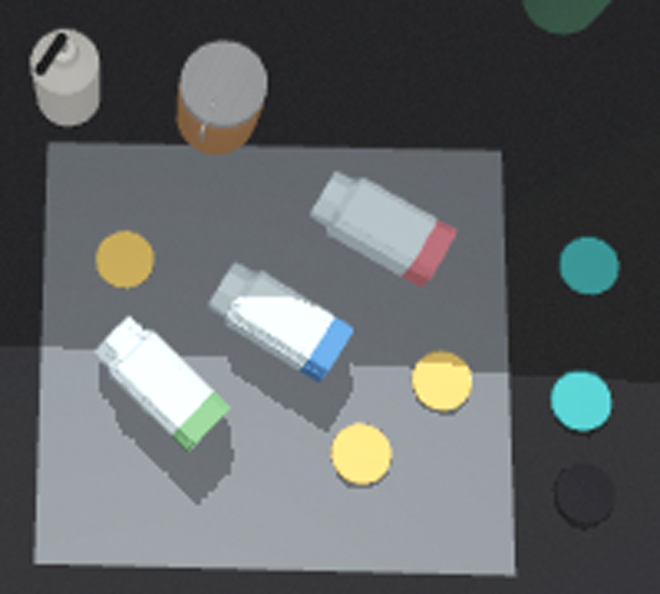

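The amber disc at crop (125,258) is a yellow lid in shadow: its hue matches, and the upper turquoise disc is darkened the same way. So there are three lids and three bottles to load. Next I'll measure everything.

```bash
cat >> h.py <<'E'
def lids(c):
    P=pts(c)
    return [ray(c,*ce,0.006)[:2].round(4) for ce,a,m in blobs(c,(15,90,80),(35,255,255),120) if P[m][:,2].mean()<.02 and a<320 and np.median(P[m],0)[1]<-0.0]
def bottles(c):
    P=pts(c);hsv=cv2.cvtColor(c["frame"],cv2.COLOR_RGB2HSV);out={}
    m=((P[...,2]>.02)&(P[...,2]<.062)&(P[...,0]>.3)&(P[...,0]<.68)&(P[...,1]<.03)&(P[...,1]>-.5)).astype(np.uint8)
    n,l,s,ce=cv2.connectedComponentsWithStats(m)
    for i in range(1,n):
        if s[i,4]<150: continue
        k=l==i; h=hsv[k]; sat=h[:,1]>85; hue=np.median(h[sat,0])
        nm='a' if 95<hue<125 else 'c' if 40<hue<85 else 'b'
        q=P[k]; top=q[(q[:,2]>.048)][:,:2].astype(np.float32)
        allp=q[:,:2].astype(np.float32)
        foot=q[sat][:,:2].mean(0)
        bx=cv2.boxPoints(cv2.minAreaRect(top));e1=bx[1]-bx[0];e2=bx[2]-bx[1]
        d=e1 if np.linalg.norm(e1)>np.linalg.norm(e2) else e2; d=d/np.linalg.norm(d)
        if d@(q[~sat][:,:2].mean(0)-foot)<0:d=-d
        p=np.array([-d[1],d[0]]); t=top@d; w=top@p
        # end of the foot
        f=allp@d
        org=(np.percentile(t,1)+65e-3)*d+p*(np.percentile(w,2)+np.percentile(w,98))/2
        out[nm]=dict(hue=hue,org=org.round(4),az=round(float(np.degrees(np.arctan2(d[1],d[0]))),1),L=round(float(np.ptp(f)),3),wid=round(float(np.percentile(w,98)-np.percentile(w,2)),3),n=int(s[i,4]))
    return out
def rel(p,R,s=None):
    """shift/turn (units of the moves) from the measured pose to p,R"""
    from scipy.spatial.transform import Rotation as Q
    s=s or r.sense();R0=np.array(s["tcp_rot"])
    return np.r_[R0.T@(np.array(p)-s["tcp_pos"])/.5, Q.from_matrix(R0.T@R).as_rotvec()/np.pi].round(3).tolist()
def Rt(yaz,th=0):
    """tool down, y at azimuth yaz (deg), then tipped th deg about tool y so z leans to +x (neg: -x)"""
    from scipy.spatial.transform import Rotation as Q
    a=np.radians(yaz);y=np.array([np.cos(a),np.sin(a),0]);z=np.array([0,0,-1.]);x=np.cross(y,z)
    return np.stack([x,y,z],1)@Q.from_euler('y',th,degrees=True).as_matrix()
E
python3 - <<'E'
from h import *
c=load("top");P=pts(c);f=c["frame"]
print("lids",lids(c))
for k,v in bottles(c).items(): print(k,v)
K=[]
for nm,lo,hi in [("dry",(100,120,60),(120,255,255)),("start",(45,110,50),(80,255,255)),("steam",(5,120,100),(25,255,255))]:
    for ce,a,m in blobs(c,lo,hi):
        z=np.median(P[m],0)
        if z[1]>.05 and .05<z[2]<.08: print(nm,a,ray(c,*ce,.067).round(4))
for ce,a,m in blobs(c,(80,90,40),(97,255,255)):
    q=P[m]
    if q[:,1].mean()>0: t=q[q[:,2]>.128]; print("peg",len(t),t.mean(0).round(4), q[:,2].max().round(3))
# white deck/front edges: worktop-dark vs dryer
d=((P[...,2]>.03)&(P[...,1]>.05)&(P[...,1]<.45)&(P[...,0]>.35)&(P[...,0]<.75)&(P[...,2]<.05))
bx=cv2.minAreaRect(P[d][:,:2].astype(np.float32));print(bx)
print("soap/jar",[np.median(P[v-2:v+3,u-2:u+3].reshape(-1,3),0).round(3) for u,v in[(250,133),(297,130)]])
c=load("scene");P=pts(c)
for ce,a,m in blobs(c,(80,90,40),(97,255,255)):
    q=P[m]; t=q[q[:,2]>.125]; print("scene teal",ce.round(0),q.mean(0).round(3),len(t),t.mean(0).round(4) if len(t) else'')
for nm,lo,hi in [("dry",(100,120,60),(120,255,255)),("start",(45,110,50),(80,255,255)),("steam",(5,120,100),(25,255,255))]:
    for ce,a,m in blobs(c,lo,hi):
        z=np.median(P[m],0)
        if z[1]>.05 and .05<z[2]<.08: print(nm,a,ray(c,*ce,.065).round(4))
E
```

```text
lids [array([ 0.5973, -0.0936]), array([ 0.4671, -0.3999]), array([ 0.3979, -0.3169])]
b {'hue': np.float64(nan), 'org': array([ 0.4711, -0.1222], dtype=float32), 'az': 42.9, 'L': 0.128, 'wid': 0.053, 'n': 746}
a {'hue': np.float64(104.0), 'org': array([ 0.5288, -0.239 ], dtype=float32), 'az': 56.6, 'L': 0.13, 'wid': 0.052, 'n': 748}
dry 94 [0.4306 0.2638 0.067 ]
start 84 [0.4594 0.1279 0.067 ]
steam 95 [0.4453 0.196  0.067 ]
peg 32 [0.6297 0.1479 0.1355] 0.143
peg 30 [0.6053 0.265  0.1361] 0.142
peg 32 [0.5806 0.3816 0.135 ] 0.142
((0.5280265808105469, 0.25043994188308716), (0.2438523769378662, 0.3215200901031494), 11.796172142028809)
soap/jar [array([ 0.75 , -0.044,  0.121]), array([ 0.757, -0.19 ,  0.114])]
scene teal [220. 156.] [ 0.441 -0.529  0.003] 0 
scene teal [192. 164.] [ 0.576 -0.548  0.003] 0 
scene teal [301. 224.] [0.623 0.147 0.089] 38 [0.6343 0.1567 0.1333]
scene teal [337. 240.] [0.614 0.277 0.098] 39 [0.628  0.2867 0.1501]
scene teal [378. 257.] [0.585 0.391 0.095] 47 [0.586  0.3905 0.1333]
dry 103 [0.4334 0.2731 0.065 ]
start 83 [0.4625 0.1374 0.065 ]
steam 89 [0.449  0.2053 0.065 ]
  return _methods._mean(a, axis=axis, dtype=dtype,
  ret = ret.dtype.type(ret / rcount)
h.py:32: RuntimeWarning: Mean of empty slice.
  foot=q[sat][:,:2].mean(0)
  ret = um.true_divide(
```

```bash
sed -i 's/sat=h\[:,1\]>85; hue/sat=h[:,1]>60; hue/' h.py; cat >> h.py <<'E'
def look(n="top"):
    c=camera(n); np.savez(f"/tmp/{n}0.npz",**c); return c
E
python3 - <<'E'
from h import *
c=load("top");P=pts(c)
for k,v in bottles(c).items(): print(k,v)
for nm,lo,hi in [("dry",(100,100,60),(120,255,255)),("start",(40,80,50),(80,255,255)),("steam",(5,120,100),(25,255,255))]:
    for ce,a,m in blobs(c,lo,hi):
        z=np.median(P[m],0)
        if z[1]>.05 and .05<z[2]<.08:
            q=P[m];t=q[q[:,2]>.0635]; print(nm,len(t),t.mean(0).round(4),cv2.minEnclosingCircle(t[:,:2].astype(np.float32)))
y=14
print("first lid over", rel([.397,-.316,.12],Rt(60)),rel([.397,-.316,.12],Rt(102)))
E
```

```text
b {'hue': np.float64(176.0), 'org': array([ 0.6191, -0.3439], dtype=float32), 'az': 57.0, 'L': 0.129, 'wid': 0.053, 'n': 769}
a {'hue': np.float64(104.0), 'org': array([ 0.5288, -0.239 ], dtype=float32), 'az': 56.6, 'L': 0.13, 'wid': 0.052, 'n': 748}
c {'hue': np.float64(61.0), 'org': array([ 0.4711, -0.1222], dtype=float32), 'az': 42.9, 'L': 0.128, 'wid': 0.053, 'n': 746}
dry 65 [0.4305 0.2639 0.0667] ((0.4313935935497284, 0.2645420730113983), 0.015358869917690754)
start 66 [0.4607 0.1269 0.0671] ((0.46118879318237305, 0.12712478637695312), 0.015885591506958008)
steam 69 [0.4448 0.1964 0.0671] ((0.4448642432689667, 0.19630427658557892), 0.015254205092787743)
first lid over [-0.957, -1.537, 0.15, -0.001, 0.0, 0.061] [-0.957, -1.537, 0.15, -0.0, -0.0, -0.173]
```

Request:
apply_moves:
  motion:
    - [[-0.78,-0.5,-0.11,0,0,-0.134],[-0.78,-0.5,-0.11,0,0,-0.134],[-0.78,-0.5,-0.11,0,0,-0.134],[-0.78,-0.5,-0.11,0,0,-0.134],[-0.78,-0.5,-0.11,0,0,-0.134],[-0.78,-0.5,-0.11,0,0,-0.134],[-0.78,-0.5,-0.11,0,0,-0.134],[-0.78,-0.5,-0.11,0,0,-0.134]]
  claw: 0.8
  force: 15

```text
clock: 0.77
tcp_pos: [0.3981, 0.3099, 0.2334]
tcp_rot: [[-0.996, -0.088, -0.0], [-0.088, 0.996, -0.0], [0.0, -0.0, -1.0]]
ft_force: [0.7, 1.0, 0.3]
finger_gap: 0.798
grip_force: 0.0
```

Request:
apply_moves:
  motion:
    - [[0.058,-0.65,0.05,0,0,0],[0.058,-0.65,0.05,0,0,0],[0.058,-0.65,0.05,0,0,0],[0.058,-0.65,0.05,0,0,0],[0.058,-0.65,0.05,0,0,0],[0.058,-0.65,0.05,0,0,0],[0.058,-0.65,0.05,0,0,0],[0.058,-0.65,0.05,0,0,0]]

```text
clock: 1.43
tcp_pos: [0.3965, -0.0168, 0.2081]
tcp_rot: [[-0.996, -0.088, -0.0], [-0.088, 0.996, -0.0], [0.0, -0.0, -1.0]]
ft_force: [0.9, -0.7, -0.1]
finger_gap: 0.803
grip_force: 0.0
```

Request:
apply_moves:
  motion:
    - [[0.052,-0.6,0.17,0,0,0],[0.052,-0.6,0.17,0,0,0],[0.052,-0.6,0.17,0,0,0],[0.052,-0.6,0.17,0,0,0],[0.052,-0.6,0.17,0,0,0],[0.052,-0.6,0.17,0,0,0],[0.052,-0.6,0.17,0,0,0],[0.052,-0.6,0.17,0,0,0]]

```text
clock: 2.1
tcp_pos: [0.3962, -0.319, 0.1215]
tcp_rot: [[-0.996, -0.086, -0.002], [-0.086, 0.996, 0.0], [0.002, 0.0, -1.0]]
ft_force: [1.2, 0.1, 0.7]
finger_gap: 0.798
grip_force: 0.0
```

```bash
python3 - <<'E'
from h import *
c=look("wrist");cv2.imwrite("pics/w1.png",c["frame"][:,:,::-1])
print(r.sense()["clock"],r.sense()["q"].round(2),r.sense()["tcp_pos"])
for ce,a,m in blobs(c,(15,90,80),(35,255,255),200): print(ce.round(1),a,ray(c,*ce,.006).round(4))
print(rel([.398,-.317,.05],Rt(95)))
print(bottles(look("top")),lids(load("top")))
E
```

```text
2.15 [-0.78 -0.07  1.83 -0.    1.38 -2.44] [ 0.39573809 -0.32034985  0.12076755]
[260.1 187.5] 2096 [ 0.3957 -0.3149  0.006 ]
[187.4 235. ] 1329 [ 0.4611 -0.3953  0.006 ]
[118.7 314.3] 787 [ 0.582  -0.4827  0.006 ]
[393.3 315.5] 748 [ 0.5527 -0.1261  0.006 ]
[365.4 371.3] 7602 [ 0.6487 -0.1435  0.006 ]
[-0.005, 0.006, 0.142, 0.0, -0.001, -0.001]
{'b': {'hue': np.float64(176.0), 'org': array([ 0.6191, -0.3436], dtype=float32), 'az': 57.2, 'L': 0.13, 'wid': 0.054, 'n': 762}, 'a': {'hue': np.float64(105.0), 'org': array([ 0.5287, -0.2391], dtype=float32), 'az': 55.6, 'L': 0.129, 'wid': 0.052, 'n': 762}, 'c': {'hue': np.float64(61.0), 'org': array([ 0.4711, -0.1221], dtype=float32), 'az': 43.2, 'L': 0.128, 'wid': 0.053, 'n': 739}} [array([ 0.5973, -0.0936])]
```

View pics/w1.png

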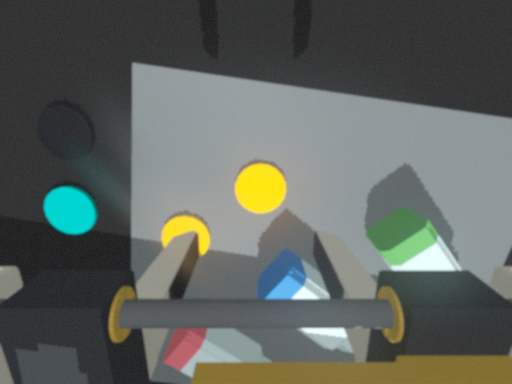

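Request:
apply_moves:
  motion:
    - [[-0.003,0.008,0.07,0,0,0],[-0.003,0.008,0.14,0,0,0],[-0.003,0.008,0.19,0,0,0],[-0.003,0.008,0.22,0,0,0],[-0.003,0.008,0.234,0,0,0],[-0.003,0.008,0.234,0,0,0],[-0.003,0.008,0.234,0,0,0]]

```text
clock: 2.78
tcp_pos: [0.3993, -0.3112, 0.0072]
tcp_rot: [[-0.996, -0.089, 0.0], [-0.089, 0.996, -0.0], [-0.0, -0.0, -1.0]]
ft_force: [-0.3, -0.4, 0.6]
finger_gap: 0.803
grip_force: 0.0
```

Request:
apply_moves:
  motion:
    - [[0,0,0,0,0,0],[0,0,0,0,0,0],[0,0,0,0,0,0],[0,0,0,0,0,0],[0,0,0,0,0,0],[0,0,0,0,0,0]]
  claw: 0.4

```text
clock: 3.28
tcp_pos: [0.399, -0.3116, 0.0068]
tcp_rot: [[-0.996, -0.088, 0.0], [-0.088, 0.996, -0.0], [-0.0, -0.0, -1.0]]
ft_force: [-0.0, -0.5, -1.1]
finger_gap: 0.427
grip_force: 0.0
```

Request:
apply_moves:
  motion:
    - [[0,0,-0.01,0,0,0],[0,0,-0.01,0,0,0],[0,0,-0.01,0,0,0],[0.004,-0.008,0,0,0,0],[0.004,-0.008,0.0,0,0,0],[0.004,-0.008,0.01,0,0,0],[0.004,-0.008,0.01,0,0,0]]
  claw: 0.8

```text
clock: 3.87
tcp_pos: [0.3966, -0.3152, 0.0003]
tcp_rot: [[-0.996, -0.088, -0.001], [-0.088, 0.996, 0.001], [0.001, 0.001, -1.0]]
ft_force: [-0.9, 1.0, -0.6]
finger_gap: 0.797
grip_force: 0.0
```

Request:
apply_moves:
  motion:
    - [[0,0,0,0,0,0],[0,0,0,0,0,0],[0,0,0,0,0,0],[0,0,0,0,0,0],[0,0,0,0,0,0],[0,0,0,0,0,0]]
  claw: 0.4

```text
clock: 4.37
tcp_pos: [0.3973, -0.3157, 0.0016]
tcp_rot: [[-0.996, -0.088, 0.0], [-0.088, 0.996, -0.0], [-0.0, -0.0, -1.0]]
ft_force: [0.7, -0.3, -0.4]
finger_gap: 0.43
grip_force: 0.0
```

```bash
python3 - <<'E'
from h import *
c=look("wrist");cv2.imwrite("pics/w2.png",c["frame"][:,:,::-1])
print(r.sense()["tcp_pos"],r.sense()["finger_gap"],r.sense()["ft_force"])
for ce,a,m in blobs(c,(15,90,80),(35,255,255),200): print(ce.round(1),a,ray(c,*ce,.006).round(4))
E
```

```text
[ 0.39732993 -0.3157282   0.00158769] 0.4112888661387135 [ 1.0348288  -0.06948619  0.76973295]
[258.  230.6] 5012 [ 0.3964 -0.3149  0.006 ]
[180.2 314.7] 507 [ 0.474  -0.3696  0.006 ]
[331.6 314.7] 501 [ 0.4632 -0.2503  0.006 ]
[298.1 371.3] 8038 [ 0.5233 -0.2689  0.006 ]
```

View pics/w2.png

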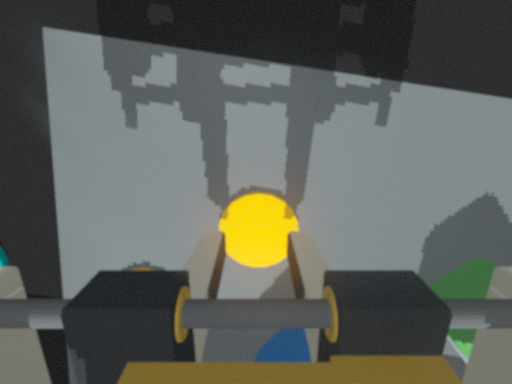

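```bash
cat >> h.py <<'E'
def proj(c,p):
    q=c["camera_from_world"]@np.r_[p,1]; return np.array([c["cx"]+c["fx"]*q[0]/-q[2], c["cy"]-c["fy"]*q[1]/-q[2]]).round(1)
E
python3 - <<'E'
from h import *
c=load("wrist");s=r.sense();t=s["tcp_pos"];R=s["tcp_rot"]
T=c["camera_from_world"];print("cam",(-T[:3,:3].T@T[:3,3]).round(3))
for dy in(-.02,0,.02): print(proj(c,t+R[:,1]*dy))
P=pts(c)
for v in(200,215,230,235,245,255): print(v,[P[v,u].round(3).tolist() for u in(215,222,258,290,298)])
E
```

```text
cam [ 0.314 -0.324  0.191]
[229.3 229.2]
[256.7 229.2]
[284.  229.2]
200 [[0.378, -0.347, 0.001], [0.377, -0.342, 0.001], [0.374, -0.317, 0.005], [0.373, -0.294, 0.001], [0.373, -0.288, 0.0]]
215 [[0.389, -0.347, 0.001], [0.387, -0.341, 0.005], [0.385, -0.316, 0.006], [0.383, -0.293, 0.005], [0.384, -0.287, -0.0]]
230 [[0.401, -0.346, 0.0], [0.398, -0.341, 0.006], [0.396, -0.315, 0.005], [0.394, -0.292, 0.006], [0.396, -0.285, 0.001]]
235 [[0.391, -0.342, 0.03], [0.392, -0.338, 0.028], [0.4, -0.315, 0.006], [0.387, -0.296, 0.03], [0.386, -0.291, 0.031]]
245 [[0.39, -0.34, 0.045], [0.392, -0.337, 0.04], [0.408, -0.314, 0.006], [0.388, -0.297, 0.042], [0.386, -0.293, 0.045]]
255 [[0.389, -0.339, 0.058], [0.399, -0.337, 0.04], [0.416, -0.313, 0.006], [0.392, -0.297, 0.046], [0.386, -0.295, 0.056]]
```

```bash
python3 - <<'E'
from h import *
c=load("wrist");P=pts(c);f=c["frame"].astype(int)
for u in(205,210,215,220,225,290,295,300,305): 
    col=P[225:262,u]; print(u,[ (225+i,round(float(p[0]),3),round(float(p[2]),3)) for i,p in enumerate(col) if p[2]>.009][:4])
E
```

```text
205 [(236, 0.39, 0.034), (237, 0.391, 0.034), (238, 0.391, 0.036), (239, 0.391, 0.037)]
210 [(234, 0.391, 0.029), (235, 0.391, 0.031), (236, 0.391, 0.032), (237, 0.391, 0.034)]
215 [(232, 0.39, 0.027), (233, 0.391, 0.028), (234, 0.39, 0.03), (235, 0.391, 0.03)]
220 [(231, 0.39, 0.026), (232, 0.39, 0.027), (233, 0.39, 0.029), (234, 0.39, 0.03)]
225 [(247, 0.401, 0.026), (248, 0.402, 0.026), (249, 0.403, 0.025), (250, 0.403, 0.026)]
290 [(231, 0.386, 0.025), (232, 0.386, 0.027), (233, 0.387, 0.028), (234, 0.386, 0.03)]
295 [(232, 0.386, 0.028), (233, 0.386, 0.029), (234, 0.386, 0.031), (235, 0.386, 0.032)]
300 [(233, 0.386, 0.028), (234, 0.386, 0.03), (235, 0.386, 0.031), (236, 0.386, 0.033)]
305 [(235, 0.385, 0.032), (236, 0.385, 0.033), (237, 0.386, 0.034), (238, 0.385, 0.036)]
```

The wrist view shows the lid undisturbed at (258,230), and the fingertips ending at row ~232. Depth puts them at z ≈ 0.026, about 24 mm behind the reported TCP. I'll open and descend with care, watching the force.

Request:
apply_moves:
  motion:
    - [[0,0,-0.02,0,0,0],[0,0,-0.02,0,0,0],[0,0,-0.02,0,0,0],[0,0,-0.02,0,0,0],[0,0,0,0,0,0],[0,0,0.02,0,0,0],[0,0,0.03,0,0,0],[0,0,0.03,0,0,0]]
  claw: 0.8

```text
clock: 5.08
tcp_pos: [0.3957, -0.3141, -0.0162]
tcp_rot: [[-0.996, -0.088, -0.003], [-0.088, 0.996, 0.003], [0.003, 0.003, -1.0]]
ft_force: [0.3, -0.1, -0.8]
finger_gap: 0.798
grip_force: 0.0
```

```bash
python3 - <<'E'
from h import *
c=look("wrist");P=pts(c);s=r.sense();print(s["tcp_pos"],s["ft_force"],s["finger_gap"])
for ce,a,m in blobs(c,(15,90,80),(35,255,255),200): print(ce.round(1),a,ray(c,*ce,.006).round(4))
for u in list(range(165,210,5))+list(range(300,350,5)):
    col=P[200:300,u]; print(u,[ (200+i,round(float(p[0]),3),round(float(p[1]),3),round(float(p[2]),3)) for i,p in enumerate(col) if p[2]>.009][:2])
E
```

```text
[ 0.39612658 -0.31454822 -0.01526545] [-1.08052885 -0.17763061  0.48861969] 0.7997199651312884
[255.9 241.8] 5719 [ 0.395  -0.3149  0.006 ]
[118.9 314.5] 767 [ 0.4603 -0.4071  0.006 ]
[392.8 314.5] 763 [ 0.4434 -0.2121  0.006 ]
[363.5 371.2] 7682 [ 0.4969 -0.2225  0.006 ]
165 [(247, 0.391, -0.367, 0.029), (248, 0.391, -0.367, 0.03)]
170 [(240, 0.391, -0.367, 0.021), (241, 0.391, -0.366, 0.022)]
175 [(236, 0.391, -0.365, 0.015), (237, 0.391, -0.365, 0.016)]
180 [(235, 0.391, -0.363, 0.013), (236, 0.391, -0.362, 0.015)]
185 [(233, 0.391, -0.36, 0.01), (234, 0.391, -0.36, 0.011)]
190 [(233, 0.39, -0.357, 0.011), (234, 0.39, -0.357, 0.012)]
195 [(232, 0.389, -0.354, 0.01), (234, 0.391, -0.354, 0.01)]
200 [(299, 0.367, -0.334, 0.104)]
205 [(299, 0.367, -0.333, 0.104)]
300 [(299, 0.364, -0.305, 0.104)]
305 [(299, 0.364, -0.304, 0.104)]
310 [(299, 0.313, -0.323, 0.174)]
315 [(217, 0.313, -0.323, 0.174), (235, 0.384, -0.278, 0.011)]
320 [(232, 0.383, -0.275, 0.009), (233, 0.383, -0.275, 0.011)]
325 [(233, 0.382, -0.273, 0.012), (234, 0.383, -0.273, 0.012)]
330 [(231, 0.313, -0.323, 0.174), (234, 0.383, -0.269, 0.012)]
335 [(236, 0.382, -0.267, 0.016), (237, 0.382, -0.268, 0.017)]
340 [(239, 0.382, -0.265, 0.02), (240, 0.382, -0.266, 0.021)]
345 [(245, 0.382, -0.264, 0.027), (246, 0.382, -0.266, 0.03)]
```

Request:
apply_moves:
  motion:
    - [[0,0,0.007,0,0,0],[0,0,0.012,0,0,0],[0,0,0.012,0,0,0],[0,0,0.012,0,0,0]]

```text
clock: 5.47
tcp_pos: [0.3973, -0.3157, -0.0195]
tcp_rot: [[-0.996, -0.088, -0.0], [-0.088, 0.996, 0.0], [0.0, 0.0, -1.0]]
ft_force: [-0.4, -0.2, 0.4]
finger_gap: 0.801
grip_force: 0.0
```

Request:
apply_moves:
  motion:
    - [[0,0,0,0,0,0],[0,0,0,0,0,0],[0,0,0,0,0,0],[0,0,0,0,0,0],[0,0,0,0,0,0]]
  claw: 0.4

```text
clock: 5.88
tcp_pos: [0.3974, -0.3158, -0.0193]
tcp_rot: [[-0.996, -0.088, 0.0], [-0.088, 0.996, -0.0], [-0.0, -0.0, -1.0]]
ft_force: [0.2, -0.4, 0.8]
finger_gap: 0.609
grip_force: 15.0
```

Request:
apply_moves:
  motion:
    - [[0,0,0,0,0,0],[0,0,0,0,0,0],[0,0,0.003,0,0,0],[0,0,0.006,0,0,0],[0,0,0.006,0,0,0]]
  claw: 0.7

```text
clock: 6.3
tcp_pos: [0.397, -0.3154, -0.023]
tcp_rot: [[-0.996, -0.088, -0.001], [-0.088, 0.996, 0.0], [0.0, 0.001, -1.0]]
ft_force: [-0.4, -0.1, 0.1]
finger_gap: 0.699
grip_force: 0.0
```

Request:
apply_moves:
  motion:
    - [[0,0,0,0,0,0],[0,0,0,0,0,0],[0,0,0,0,0,0],[0,0,0,0,0,0],[0,0,0,0,0,0]]
  claw: 0.4

```text
clock: 6.72
tcp_pos: [0.3973, -0.3157, -0.0225]
tcp_rot: [[-0.996, -0.088, -0.0], [-0.088, 0.996, -0.0], [0.0, -0.0, -1.0]]
ft_force: [-0.3, -1.0, 0.4]
finger_gap: 0.618
grip_force: 15.0
```

Request:
apply_moves:
  motion:
    - [[0,0,-0.04,0,0,0],[0,0,-0.1,0,0,0],[0,0,-0.18,0,0,0],[0,0,-0.26,0,0,0],[0,0,-0.34,0,0,0],[0,0,-0.34,0,0,0]]

```text
clock: 7.22
tcp_pos: [0.4011, -0.3193, 0.1572]
tcp_rot: [[-0.996, -0.088, 0.01], [-0.088, 0.996, -0.01], [-0.009, -0.011, -1.0]]
ft_force: [0.7, -0.9, 1.0]
finger_gap: 0.617
grip_force: 15.0
```

```bash
python3 - <<'E'
from h import *
import math
s=r.sense();print(s["tcp_pos"],s["finger_gap"],s["grip_force"],s["q"].round(2))
O=np.array([.528,.2504]);a=math.radians(11.9)
X=np.array([math.cos(a),math.sin(a)]);Y=np.array([-X[1],X[0]])
for y in(.09,0,-.09):
    p=O-.01*X+y*Y; print(y,p.round(4),rel([*p,.15],Rt(95)))
print([rel([*p,.15],Rt(95)) for p in ([.597,-.0936],[.4665,-.3985])])
E
```

```text
[ 0.40105269 -0.31928699  0.15724595] 0.6168677364181039 14.999951720237732 [-0.77 -0.1   1.79 -0.    1.44 -2.43]
0.09 [0.4997 0.3364] [-0.312, 1.289, 0.004, -0.003, 0.003, 0.0]
0 [0.5182 0.2483] [-0.333, 1.11, 0.006, -0.003, 0.003, 0.0]
-0.09 [0.5368 0.1603] [-0.355, 0.932, 0.008, -0.003, 0.003, 0.0]
[[-0.43, 0.415, 0.014, -0.003, 0.003, 0.0], [-0.116, -0.169, 0.017, -0.003, 0.003, 0.0]]
```

Request:
apply_moves:
  motion:
    - [[-0.16,0.64,0,0,0,0],[-0.16,0.64,0,0,0,0],[-0.16,0.64,0,0,0,0],[-0.16,0.64,0,0,0,0],[-0.16,0.64,0,0,0,0],[-0.16,0.64,0,0,0,0],[-0.16,0.64,0,0,0,0],[-0.16,0.64,0,0,0,0]]

```text
clock: 7.88
tcp_pos: [0.4487, 0.0125, 0.1475]
tcp_rot: [[-0.996, -0.088, 0.001], [-0.088, 0.996, 0.0], [-0.001, 0.0, -1.0]]
ft_force: [0.8, 0.5, -0.3]
finger_gap: 0.619
grip_force: 15.0
```

Request:
apply_moves:
  motion:
    - [[-0.16,0.64,0,0,0,0],[-0.16,0.64,0,0,0,0],[-0.16,0.64,0,0,0,0],[-0.16,0.64,0,0,0,0],[-0.16,0.64,0,0,0,0],[-0.16,0.64,0,0,0,0],[-0.16,0.64,0,0,0,0],[-0.16,0.64,0,0,0,0]]

```text
clock: 8.55
tcp_pos: [0.5001, 0.3386, 0.1471]
tcp_rot: [[-0.996, -0.089, 0.0], [-0.089, 0.996, 0.0], [-0.0, 0.0, -1.0]]
ft_force: [0.9, -0.2, 0.3]
finger_gap: 0.616
grip_force: 15.0
```

Request:
apply_moves:
  motion:
    - [[0,0,0,0,0,0],[0,0,0,0,0,0],[0,0,0,0,0,0],[0,0,0,0,0,0]]

```text
clock: 8.88
tcp_pos: [0.5003, 0.3348, 0.1474]
tcp_rot: [[-0.996, -0.087, -0.0], [-0.087, 0.996, -0.0], [0.0, -0.0, -1.0]]
ft_force: [-0.8, -0.1, 0.5]
finger_gap: 0.613
grip_force: 15.0
```

```bash
python3 - <<'E'
from h import *
s=r.sense();print(s["tcp_pos"],s["finger_gap"],s["q"].round(2))
print(rel([.4997,.3364,.06],Rt(95)),rel([.4997,.3364,.013],Rt(95)))
c=look("wrist");cv2.imwrite("pics/w3.png",c["frame"][:,:,::-1]);P=pts(c)
for nm,lo,hi in [("dry",(100,100,60),(120,255,255)),("start",(40,80,50),(80,255,255)),("steam",(5,120,100),(14,255,255)),("y",(15,90,80),(35,255,255)),("peg",(80,90,40),(97,255,255))]:
    for ce,a,m in blobs(c,lo,hi,60): print(nm,ce.round(1),a,np.median(P[m],0).round(3))
E
```

```text
[0.50030293 0.33484379 0.14737861] 0.6125086288296154 [ 0.5   0.16  1.54 -0.    1.44 -1.15]
[0.001, 0.003, 0.175, -0.0, -0.0, 0.0] [0.001, 0.003, 0.269, -0.0, -0.0, 0.0]
dry [191.7 118.1] 1061 [0.43  0.268 0.067]
start [ 46.6 137.1] 939 [0.459 0.132 0.067]
steam [121.6 126. ] 297 [0.442 0.205 0.064]
y [118.7 127.4] 664 [0.444 0.201 0.067]
y [256.6 245.8] 6443 [0.498 0.334 0.176]
y [149.1 314.6] 608 [0.473 0.302 0.273]
y [362.5 314.5] 607 [0.467 0.361 0.273]
y [330.4 368.6] 9004 [0.477 0.359 0.283]
```

View pics/w3.png

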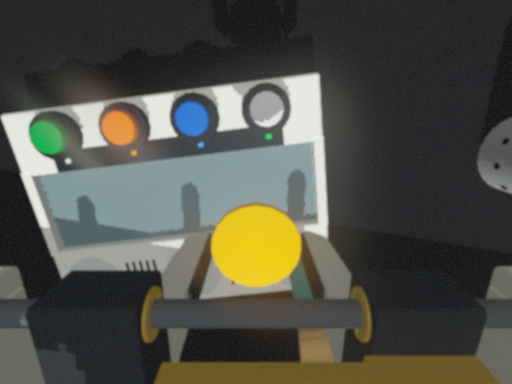

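Request:
apply_moves:
  motion:
    - [[0,0.002,0.07,0,0,0],[0,0.002,0.14,0,0,0],[0,0.002,0.2,0,0,0],[0,0.002,0.24,0,0,0],[0,0.002,0.255,0,0,0],[0,0.002,0.267,0,0,0],[0,0.002,0.267,0,0,0],[0,0.002,0.267,0,0,0]]

```text
clock: 9.6
tcp_pos: [0.5014, 0.3371, 0.0157]
tcp_rot: [[-0.996, -0.087, 0.002], [-0.087, 0.996, 0.001], [-0.002, 0.001, -1.0]]
ft_force: [-0.1, -0.5, -0.4]
finger_gap: 0.617
grip_force: 15.0
```

Request:
apply_moves:
  motion:
    - [[0,0,0,0,0,0],[0,0,0,0,0,0],[0,0,0,0,0,0],[0,0,0,0,0,0]]
  claw: 0.72

```text
clock: 9.93
tcp_pos: [0.5007, 0.3373, 0.0149]
tcp_rot: [[-0.996, -0.088, 0.001], [-0.088, 0.996, 0.001], [-0.001, 0.001, -1.0]]
ft_force: [-0.2, -0.2, -1.1]
finger_gap: 0.716
grip_force: 0.0
```

Request:
apply_moves:
  motion:
    - [[0,0,-0.03,0,0,0],[0,0,-0.08,0,0,0],[0,0,-0.16,0,0,0],[0,0,-0.24,0,0,0],[0,0,-0.27,0,0,0],[0,0,-0.27,0,0,0],[0,0,-0.27,0,0,0]]

```text
clock: 10.52
tcp_pos: [0.5011, 0.3375, 0.1506]
tcp_rot: [[-0.996, -0.088, 0.003], [-0.088, 0.996, 0.002], [-0.003, 0.001, -1.0]]
ft_force: [-1.1, -0.2, 0.3]
finger_gap: 0.719
grip_force: 0.0
```

```bash
python3 - <<'E'
from h import *
s=r.sense();print(s["tcp_pos"],s["finger_gap"])
c=look("wrist");P=pts(c)
for ce,a,m in blobs(c,(15,90,80),(35,255,255),300): print("w",ce.round(1),a,np.median(P[m],0).round(4))
c=look("top");P=pts(c)
for ce,a,m in blobs(c,(15,80,80),(35,255,255),60): print("t",ce.round(1),a,np.median(P[m],0).round(4))
print(rel([.597,-.0945,.15],Rt(95)))
E
```

```text
[0.50112497 0.33754598 0.15064763] 0.7190908602203933
w [118.6 125. ] 479 [0.443  0.2029 0.067 ]
w [255.6 187.8] 2107 [0.5002 0.3365 0.0408]
w [131.7 314.6] 619 [0.4738 0.2999 0.276 ]
w [380. 315.] 623 [0.4675 0.3683 0.2765]
w [347.6 367.5] 9269 [0.4772 0.3688 0.2864]
t [411.7  94.3] 603 [ 0.8575 -0.5498  0.13  ]
t [ 72.6 137.6] 3855 [0.7889 0.542  0.0147]
t [267.4 188.2] 244 [ 0.5973 -0.0931  0.0062]
t [134.7 222.4] 140 [0.4893 0.3283 0.0406]
t [363.5 225. ] 261 [ 0.4668 -0.4     0.0067]
t [175. 235.] 65 [0.4459 0.197  0.066 ]
[-0.119, -0.876, -0.005, -0.0, -0.001, 0.0]
```

Request:
apply_moves:
  motion:
    - [[-0.06,-0.44,0,0,0,0],[-0.06,-0.44,0,0,0,0],[-0.06,-0.44,0,0,0,0],[-0.06,-0.44,0,0,0,0],[-0.06,-0.44,0,0,0,0],[-0.06,-0.44,0,0,0,0]]
  claw: 0.77

```text
clock: 11.12
tcp_pos: [0.5488, 0.1152, 0.1466]
tcp_rot: [[-0.996, -0.085, -0.003], [-0.085, 0.996, -0.002], [0.004, -0.002, -1.0]]
ft_force: [0.6, -0.6, -0.1]
finger_gap: 0.768
grip_force: 0.0
```

Request:
apply_moves:
  motion:
    - [[-0.06,-0.436,0,0,0,0],[-0.06,-0.436,0,0,0,0],[-0.06,-0.436,0,0,0,0],[-0.06,-0.436,0,0,0,0],[-0.06,-0.436,0,0,0,0],[-0.06,-0.436,0.1,0,0,0],[-0.06,-0.436,0.1,0,0,0],[-0.06,-0.436,0.1,0,0,0]]

```text
clock: 11.78
tcp_pos: [0.5942, -0.0938, 0.0928]
tcp_rot: [[-0.996, -0.086, -0.01], [-0.086, 0.996, 0.003], [0.01, 0.004, -1.0]]
ft_force: [-1.0, 0.9, 0.1]
finger_gap: 0.768
grip_force: 0.0
```

```bash
python3 - <<'E'
from h import *
c=look("wrist");P=pts(c);s=r.sense();print(s["tcp_pos"])
for ce,a,m in blobs(c,(15,90,60),(35,255,255),300): print("w",ce.round(1),a,np.median(P[m],0).round(4),ray(c,*ce,.006).round(4))
print(rel([.597,-.0945,-.0225],Rt(95)))
print(lids(look("top")))
E
```

```text
[ 0.59581047 -0.09314366  0.09553332]
w [258.2 196.4] 2468 [ 0.595  -0.0918  0.0058] [ 0.5949 -0.0916  0.006 ]
w [123.6 314.6] 770 [ 0.5689 -0.1338  0.2184] [ 0.7524 -0.2359  0.006 ]
w [388.  314.6] 768 [ 0.5621 -0.0608  0.2188] [0.7261 0.0734 0.006 ]
w [339.  368.7] 8900 [ 0.5718 -0.0747  0.2289] [0.8114 0.0299 0.006 ]
[-0.004, -0.004, 0.236, 0.001, -0.002, 0.0]
[array([ 0.5915, -0.094 ]), array([ 0.467, -0.4  ])]
```

Request:
apply_moves:
  motion:
    - [[0,0,0.07,0,0,0],[0,0,0.14,0,0,0],[0,0,0.2,0,0,0],[0,0,0.225,0,0,0],[0,0,0.239,0,0,0],[0,0,0.239,0,0,0],[0,0,0.239,0,0,0],[0,0,0.239,0,0,0]]

```text
clock: 12.55
tcp_pos: [0.6008, -0.0943, -0.0177]
tcp_rot: [[-0.996, -0.088, 0.004], [-0.088, 0.996, -0.001], [-0.004, -0.001, -1.0]]
ft_force: [0.9, 0.2, -0.2]
finger_gap: 0.773
grip_force: 0.0
```

Request:
apply_moves:
  motion:
    - [[0,0,0,0,0,0],[0,0,0,0,0,0],[0,0,0,0,0,0],[0,0,0,0,0,0],[0,0,0,0,0,0]]
  claw: 0.4

```text
clock: 12.97
tcp_pos: [0.5995, -0.0943, -0.0193]
tcp_rot: [[-0.996, -0.088, 0.002], [-0.088, 0.996, -0.0], [-0.002, -0.001, -1.0]]
ft_force: [-0.2, 0.3, 6.6]
finger_gap: 0.608
grip_force: 15.0
```

Request:
apply_moves:
  motion:
    - [[0,0,0,0,0,0],[0,0,0,0,0,0],[0.005,0.002,0.003,0,0,0],[0.005,0.002,0.005,0,0,0],[0.005,0.002,0.005,0,0,0],[0.005,0.002,0.005,0,0,0]]
  claw: 0.72

```text
clock: 13.47
tcp_pos: [0.5956, -0.0932, -0.0234]
tcp_rot: [[-0.996, -0.088, -0.001], [-0.088, 0.996, 0.0], [0.001, 0.0, -1.0]]
ft_force: [-0.3, -0.0, -0.1]
finger_gap: 0.718
grip_force: 0.0
```

Request:
apply_moves:
  motion:
    - [[0,0,0,0,0,0],[0,0,0,0,0,0],[0,0,0,0,0,0],[0,0,0,0,0,0],[0,0,0,0,0,0]]
  claw: 0.4

```text
clock: 13.88
tcp_pos: [0.5959, -0.0933, -0.0231]
tcp_rot: [[-0.996, -0.088, -0.0], [-0.088, 0.996, 0.0], [0.0, 0.0, -1.0]]
ft_force: [0.5, -0.3, -0.9]
finger_gap: 0.616
grip_force: 15.0
```

Request:
apply_moves:
  motion:
    - [[0,0,-0.04,0,0,0],[0,0,-0.1,0,0,0],[0,0,-0.18,0,0,0],[0,0,-0.26,0,0,0],[0,0,-0.34,0,0,0],[0,0,-0.34,0,0,0],[0,0,-0.34,0,0,0]]

```text
clock: 14.47
tcp_pos: [0.5986, -0.0939, 0.1512]
tcp_rot: [[-0.996, -0.088, 0.007], [-0.088, 0.996, -0.002], [-0.007, -0.002, -1.0]]
ft_force: [-0.3, -0.2, -0.4]
finger_gap: 0.614
grip_force: 15.0
```

```bash
python3 - <<'E'
from h import *
s=r.sense();print(s["tcp_pos"],s["finger_gap"],s["grip_force"])
print(rel([.5182,.2483,.147],Rt(95)))
E
```

```text
[ 0.59856905 -0.09389567  0.15116843] 0.6141183047207895 14.99995619058609
[0.1, 0.696, 0.006, -0.001, 0.002, 0.0]
```

Request:
apply_moves:
  motion:
    - [[0.05,0.35,0,0,0,0],[0.05,0.35,0,0,0,0],[0.05,0.35,0,0,0,0],[0.05,0.35,0,0,0,0],[0.05,0.35,0,0,0,0]]

```text
clock: 14.88
tcp_pos: [0.5528, 0.0839, 0.1447]
tcp_rot: [[-0.996, -0.091, -0.004], [-0.091, 0.996, 0.002], [0.004, 0.002, -1.0]]
ft_force: [-0.7, 0.8, -0.2]
finger_gap: 0.616
grip_force: 15.0
```

Request:
apply_moves:
  motion:
    - [[0.047,0.345,0,0,0,0],[0.047,0.345,0,0,0,0],[0.047,0.345,0,0,0,0],[0.047,0.345,0,0,0,0],[0.047,0.345,0,0,0,0],[0.047,0.345,0,0,0,0],[0.047,0.345,0,0,0,0],[0.047,0.345,0,0,0,0]]

```text
clock: 15.55
tcp_pos: [0.517, 0.247, 0.1459]
tcp_rot: [[-0.996, -0.087, -0.001], [-0.087, 0.996, -0.001], [0.001, -0.001, -1.0]]
ft_force: [0.2, -0.6, -0.4]
finger_gap: 0.617
grip_force: 15.0
```

```bash
python3 - <<'E'
from h import *
s=r.sense();print(s["tcp_pos"],s["finger_gap"],s["grip_force"])
print(rel([.5182,.2483,.0125],Rt(95)))
E
```

```text
[0.51701819 0.24700438 0.14593702] 0.6174779605327547 14.999850690364838
[-0.003, 0.003, 0.267, -0.0, -0.0, 0.0]
```

Request:
apply_moves:
  motion:
    - [[-0.002,0.002,0.07,0,0,0],[-0.002,0.002,0.14,0,0,0],[-0.002,0.002,0.2,0,0,0],[-0.002,0.002,0.24,0,0,0],[-0.002,0.002,0.255,0,0,0],[-0.002,0.002,0.267,0,0,0],[-0.002,0.002,0.267,0,0,0],[-0.002,0.002,0.267,0,0,0]]

```text
clock: 16.22
tcp_pos: [0.5193, 0.2494, 0.0149]
tcp_rot: [[-0.996, -0.087, 0.002], [-0.087, 0.996, 0.001], [-0.002, 0.0, -1.0]]
ft_force: [-0.7, 1.0, -0.2]
finger_gap: 0.618
grip_force: 15.0
```

Request:
apply_moves:
  motion:
    - [[0,0,0,0,0,0],[0,0,0,0,0,0],[0,0,0,0,0,0],[0,0,0,0,0,0]]
  claw: 0.72

```text
clock: 16.55
tcp_pos: [0.5185, 0.25, 0.0144]
tcp_rot: [[-0.996, -0.088, 0.001], [-0.088, 0.996, 0.0], [-0.001, 0.0, -1.0]]
ft_force: [-0.4, 0.0, -0.6]
finger_gap: 0.721
grip_force: 0.0
```

Request:
apply_moves:
  motion:
    - [[0,0,-0.03,0,0,0],[0,0,-0.08,0,0,0],[0,0,-0.16,0,0,0],[0,0,-0.24,0,0,0],[0,0,-0.27,0,0,0],[0,0,-0.27,0,0,0],[0,0,-0.27,0,0,0]]

```text
clock: 17.13
tcp_pos: [0.519, 0.2502, 0.1501]
tcp_rot: [[-0.996, -0.088, 0.003], [-0.088, 0.996, 0.001], [-0.003, 0.001, -1.0]]
ft_force: [-0.8, -0.4, -1.5]
finger_gap: 0.723
grip_force: 0.0
```

```bash
python3 - <<'E'
from h import *
s=r.sense();print(s["tcp_pos"],s["finger_gap"])
c=look("wrist");P=pts(c)
for ce,a,m in blobs(c,(15,90,80),(35,255,255),300): print("w",ce.round(1),a,np.median(P[m],0).round(4))
c=look("top");print(lids(c));print(bottles(c))
print(rel([.4665,-.399,.147],Rt(95)))
E
```

```text
[0.51895094 0.2501561  0.15012217] 0.7229871996036961
w [209.4 114.7] 879 [0.4444 0.1995 0.0667]
w [336.6 179.1] 2190 [0.5003 0.3361 0.0408]
w [255.4 188. ] 2116 [0.5183 0.2489 0.0408]
w [131.7 314.7] 615 [0.4914 0.2126 0.2757]
w [380.  314.8] 625 [0.4852 0.281  0.2759]
w [353.2 371.6] 7751 [0.4942 0.2733 0.2864]
[array([ 0.467 , -0.3999])]
{'b': {'hue': np.float64(176.0), 'org': array([ 0.6188, -0.3432], dtype=float32), 'az': 57.3, 'L': 0.13, 'wid': 0.052, 'n': 764}, 'a': {'hue': np.float64(105.0), 'org': array([ 0.5289, -0.2393], dtype=float32), 'az': 55.7, 'L': 0.129, 'wid': 0.053, 'n': 759}, 'c': {'hue': np.float64(61.0), 'org': array([ 0.4711, -0.1221], dtype=float32), 'az': 43.3, 'L': 0.128, 'wid': 0.053, 'n': 742}}
[0.215, -1.283, 0.001, -0.0, -0.001, 0.0]
```

Request:
apply_moves:
  motion:
    - [[0.107,-0.64,0,0,0,0],[0.107,-0.64,0,0,0,0],[0.107,-0.64,0,0,0,0],[0.107,-0.64,0,0,0,0],[0.107,-0.64,0,0,0,0],[0.107,-0.64,0,0,0,0],[0.107,-0.64,0,0,0,0],[0.107,-0.64,0,0,0,0]]
  claw: 0.77

```text
clock: 17.9
tcp_pos: [0.4907, -0.0762, 0.1462]
tcp_rot: [[-0.996, -0.087, -0.004], [-0.087, 0.996, 0.0], [0.004, 0.001, -1.0]]
ft_force: [0.5, -0.2, -0.1]
finger_gap: 0.769
grip_force: 0.0
```

Request:
apply_moves:
  motion:
    - [[0.107,-0.64,0,0,0,0],[0.107,-0.64,0,0,0,0],[0.107,-0.64,0,0,0,0],[0.107,-0.64,0,0,0,0],[0.107,-0.64,0,0,0,0],[0.107,-0.64,0,0,0,0],[0.107,-0.64,0,0,0,0],[0.107,-0.64,0,0,0,0]]

```text
clock: 18.57
tcp_pos: [0.4657, -0.3993, 0.1457]
tcp_rot: [[-0.996, -0.087, -0.003], [-0.087, 0.996, 0.002], [0.003, 0.002, -1.0]]
ft_force: [0.7, 0.4, 0.6]
finger_gap: 0.773
grip_force: 0.0
```

Request:
apply_moves:
  motion:
    - [[0,0,0.06,0,0,0],[0,0,0.1,0,0,0],[0,0,0.1,0,0,0],[0,0,0.1,0,0,0],[0,0,0.1,0,0,0]]

```text
clock: 18.98
tcp_pos: [0.4676, -0.3967, 0.0984]
tcp_rot: [[-0.996, -0.089, -0.001], [-0.089, 0.996, 0.001], [0.001, 0.001, -1.0]]
ft_force: [0.9, -0.1, 0.0]
finger_gap: 0.769
grip_force: 0.0
```

```bash
python3 - <<'E'
from h import *
c=look("wrist");P=pts(c);s=r.sense();print(s["tcp_pos"],s["q"].round(2))
for ce,a,m in blobs(c,(15,90,60),(35,255,255),300): print("w",ce.round(1),a,np.median(P[m],0).round(4),ray(c,*ce,.006).round(4))
print(rel([.466,-.3985,-.023],Rt(95)))
E
```

```text
[ 0.46831126 -0.39721965  0.0995083 ] [-0.79  0.23  1.55  0.    1.36 -2.45]
w [255.4 190.5] 2446 [ 0.4647 -0.3983  0.0058] [ 0.4646 -0.3981  0.006 ]
w [123.5 314.4] 798 [ 0.441  -0.4366  0.2237] [ 0.6333 -0.5424  0.006 ]
w [390.6 323.3] 516 [ 0.4363 -0.3634  0.2255] [ 0.6174 -0.2191  0.006 ]
w [359.7 371.2] 7800 [ 0.4433 -0.3712  0.2347] [ 0.6953 -0.2416  0.006 ]
[0.005, -0.002, 0.245, -0.0, 0.0, 0.001]
```

Request:
apply_moves:
  motion:
    - [[0.005,-0.002,0.07,0,0,0],[0.005,-0.002,0.14,0,0,0],[0.005,-0.002,0.2,0,0,0],[0.005,-0.002,0.23,0,0,0],[0.005,-0.002,0.243,0,0,0],[0.005,-0.002,0.247,0,0,0],[0.005,-0.002,0.247,0,0,0],[0.005,-0.002,0.247,0,0,0]]

```text
clock: 19.7
tcp_pos: [0.4668, -0.3994, -0.0228]
tcp_rot: [[-0.996, -0.089, 0.002], [-0.089, 0.996, -0.002], [-0.002, -0.003, -1.0]]
ft_force: [-0.1, -0.3, 0.8]
finger_gap: 0.768
grip_force: 0.0
```

Request:
apply_moves:
  motion:
    - [[0,0,0,0,0,0],[0,0,0,0,0,0],[0,0,0,0,0,0]]

```text
clock: 19.95
tcp_pos: [0.4665, -0.3993, -0.0234]
tcp_rot: [[-0.996, -0.088, 0.002], [-0.088, 0.996, -0.002], [-0.002, -0.002, -1.0]]
ft_force: [0.3, 0.2, 6.2]
finger_gap: 0.768
grip_force: 3.3
```

Request:
apply_moves:
  motion:
    - [[0,0,-0.002,0,0,0],[0,0,-0.002,0,0,0],[0,0,-0.002,0,0,0],[0,0,-0.002,0,0,0],[0,0,-0.002,0,0,0],[0,0,-0.002,0,0,0]]
  claw: 0.4

```text
clock: 20.45
tcp_pos: [0.4657, -0.3987, -0.0234]
tcp_rot: [[-0.996, -0.088, 0.001], [-0.088, 0.996, -0.0], [-0.001, -0.0, -1.0]]
ft_force: [-0.5, 1.3, 5.1]
finger_gap: 0.616
grip_force: 15.6
```

Request:
apply_moves:
  motion:
    - [[0,0,-0.04,0,0,0],[0,0,-0.1,0,0,0],[0,0,-0.18,0,0,0],[0,0,-0.26,0,0,0],[0,0,-0.34,0,0,0],[0,0,-0.34,0,0,0],[0,0,-0.34,0,0,0]]

```text
clock: 21.03
tcp_pos: [0.467, -0.4003, 0.1497]
tcp_rot: [[-0.996, -0.088, 0.005], [-0.088, 0.996, -0.005], [-0.004, -0.005, -1.0]]
ft_force: [-0.6, 0.8, -0.8]
finger_gap: 0.615
grip_force: 15.0
```

```bash
python3 - <<'E'
from h import *
s=r.sense();print(s["tcp_pos"],s["finger_gap"],s["grip_force"])
print(rel([.5368,.1603,.147],Rt(95)))
c=look("wrist");P=pts(c)
for ce,a,m in blobs(c,(15,90,60),(35,255,255),300)[:2]: print("w",ce.round(1),a,np.median(P[m],0).round(4))
E
```

```text
[ 0.46695305 -0.40026795  0.14971396] 0.614788567544054 14.999943226575851
[-0.238, 1.104, 0.001, -0.002, 0.001, 0.0]
w [255.  246.3] 6700 [ 0.4658 -0.4013  0.1789]
w [148.9 314.6] 679 [ 0.439  -0.4324  0.2751]
```

Request:
apply_moves:
  motion:
    - [[-0.119,0.552,0,0,0,0],[-0.119,0.552,0,0,0,0],[-0.119,0.552,0,0,0,0],[-0.119,0.552,0,0,0,0],[-0.119,0.552,0,0,0,0],[-0.119,0.552,0,0,0,0],[-0.119,0.552,0,0,0,0]]

```text
clock: 21.67
tcp_pos: [0.4984, -0.1149, 0.1431]
tcp_rot: [[-0.996, -0.089, -0.004], [-0.089, 0.996, 0.002], [0.004, 0.002, -1.0]]
ft_force: [1.4, -0.4, -0.5]
finger_gap: 0.617
grip_force: 15.0
```

Request:
apply_moves:
  motion:
    - [[-0.119,0.551,0,0,0,0],[-0.119,0.551,0,0,0,0],[-0.119,0.551,0,0,0,0],[-0.119,0.551,0,0,0,0],[-0.119,0.551,0,0,0,0],[-0.119,0.551,0,0,0,0],[-0.119,0.551,0,0,0,0],[-0.119,0.551,0,0,0,0]]

```text
clock: 22.33
tcp_pos: [0.5334, 0.1667, 0.1429]
tcp_rot: [[-0.996, -0.093, -0.004], [-0.093, 0.996, 0.001], [0.004, 0.002, -1.0]]
ft_force: [0.1, -0.2, -1.1]
finger_gap: 0.612
grip_force: 15.0
```

```bash
python3 - <<'E'
from h import *
s=r.sense();print(s["tcp_pos"],s["finger_gap"],s["grip_force"])
print(rel([.5368,.1603,.0135],Rt(95)))
E
```

```text
[0.5333588  0.16667204 0.14294906] 0.6117237453510074 15.000626742839813
[-0.007, -0.014, 0.259, 0.001, -0.001, 0.002]
```

Request:
apply_moves:
  motion:
    - [[0,0,0,0,0,0],[0,0,0,0,0,0],[0,0,0.05,0,0,0],[0,0,0.1,0,0,0],[0,0,0.1,0,0,0],[0,0,0.1,0,0,0],[0,0,0.1,0,0,0],[0,0,0.1,0,0,0]]

```text
clock: 23.0
tcp_pos: [0.5364, 0.1609, 0.0978]
tcp_rot: [[-0.996, -0.087, 0.002], [-0.087, 0.996, 0.0], [-0.002, 0.0, -1.0]]
ft_force: [0.9, 0.5, -0.7]
finger_gap: 0.615
grip_force: 15.0
```

```bash
python3 - <<'E'
from h import *
s=r.sense();print(s["tcp_pos"],s["finger_gap"],s["grip_force"])
print(rel([.5368,.1603,.0135],Rt(95)))
E
```

```text
[0.53643935 0.16090213 0.09775546] 0.6147140025723214 14.999945908784866
[-0.0, -0.001, 0.169, 0.0, 0.001, -0.0]
```

Request:
apply_moves:
  motion:
    - [[0,0,0.07,0,0,0],[0,0,0.12,0,0,0],[0,0,0.15,0,0,0],[0,0,0.165,0,0,0],[0,0,0.167,0,0,0],[0,0,0.167,0,0,0],[0,0,0.167,0,0,0]]

```text
clock: 23.58
tcp_pos: [0.5368, 0.1616, 0.0144]
tcp_rot: [[-0.996, -0.088, 0.003], [-0.088, 0.996, 0.001], [-0.003, 0.0, -1.0]]
ft_force: [0.1, 0.2, -0.7]
finger_gap: 0.621
grip_force: 15.0
```

Request:
apply_moves:
  motion:
    - [[0,0,0,0,0,0],[0,0,0,0,0,0],[0,0,0,0,0,0],[0,0,0,0,0,0]]
  claw: 0.72

```text
clock: 23.92
tcp_pos: [0.5356, 0.1614, 0.013]
tcp_rot: [[-0.996, -0.088, 0.001], [-0.088, 0.996, 0.0], [-0.001, 0.0, -1.0]]
ft_force: [0.4, 1.1, 0.4]
finger_gap: 0.713
grip_force: 0.0
```

Request:
apply_moves:
  motion:
    - [[0,0,-0.03,0,0,0],[0,0,-0.08,0,0,0],[0,0,-0.16,0,0,0],[0,0,-0.24,0,0,0],[0,0,-0.32,0,0,0],[0,0,-0.32,0,0,0],[0,0,-0.32,0,0,0],[0,0,-0.32,0,0,0]]

```text
clock: 24.58
tcp_pos: [0.5352, 0.1614, 0.1723]
tcp_rot: [[-0.996, -0.088, 0.0], [-0.088, 0.996, 0.0], [-0.0, 0.0, -1.0]]
ft_force: [0.8, -0.6, -0.5]
finger_gap: 0.72
grip_force: 0.0
```

```bash
python3 - <<'E'
from h import *
s=r.sense();print(s["tcp_pos"],s["finger_gap"])
c=look("wrist");P=pts(c)
for ce,a,m in blobs(c,(15,90,80),(35,255,255),300): print("w",ce.round(1),a,np.median(P[m],0).round(4))
c=look("top");B=bottles(c);print(B)
# bottle c grasp: tool tilted 20 deg towards mouth; real tip is D behind TCP
D=.0245
def bott(b,th,h=0):
    az=b["az"];R=Rt(az-90,th);m=np.r_[np.cos(np.radians(az)),np.sin(np.radians(az)),0]
    g=np.r_[b["org"],.030]-.015*m   # grasp centre
    return g+R[:,2]*(.017+D)-R[:,2]*h,R,g
for th in(20,-20):
    p,R,g=bott(B["c"],th);print(th,R.round(2).tolist(),p.round(4),g.round(4))
for h in(.12,0):
    p,R,g=bott(B["c"],20,h); print(h,p.round(4),rel(p,R))
print(rel(bott(B["c"],20,.12)[0],Rt(-46)))
E
```

```text
[0.53520618 0.16135471 0.17226823] 0.7204248255776552
w [302.  105.9] 755 [0.4446 0.1987 0.0668]
w [409.4 167.8] 2017 [0.5003 0.3357 0.0407]
w [332.1 176.3] 1921 [0.5181 0.2482 0.0408]
w [256.1 184.4] 1878 [0.5359 0.161  0.0408]
w [131.6 314.6] 615 [0.508  0.1239 0.298 ]
w [380.  314.4] 616 [0.5017 0.1923 0.2982]
w [353.2 371.6] 7756 [0.5109 0.1846 0.3086]
{'b': {'hue': np.float64(176.0), 'org': array([ 0.6191, -0.3437], dtype=float32), 'az': 57.3, 'L': 0.13, 'wid': 0.053, 'n': 769}, 'a': {'hue': np.float64(105.0), 'org': array([ 0.5287, -0.2391], dtype=float32), 'az': 55.7, 'L': 0.13, 'wid': 0.052, 'n': 759}, 'c': {'hue': np.float64(61.0), 'org': array([ 0.4716, -0.1227], dtype=float32), 'az': 43.5, 'L': 0.129, 'wid': 0.051, 'n': 736}}
20 [[0.68, 0.69, 0.25], [0.65, -0.73, 0.24], [0.34, 0.0, -0.94]] [ 0.471  -0.1233 -0.009 ] [ 0.4607 -0.133   0.03  ]
-20 [[0.68, 0.69, -0.25], [0.65, -0.73, -0.24], [-0.34, 0.0, -0.94]] [ 0.4504 -0.1428 -0.009 ] [ 0.4607 -0.133   0.03  ]
0.12 [ 0.4412 -0.1515  0.1038] [0.24, -0.606, 0.134, -0.138, 0.047, 0.776]
0 [ 0.471  -0.1233 -0.009 ] [0.174, -0.555, 0.36, -0.138, 0.047, 0.776]
[0.24, -0.606, 0.134, -0.001, -0.0, 0.784]
```

```bash
cat >> h.py <<'E'
from scipy.spatial.transform import Rotation as Q, Slerp
D=.0245
def bott(b,th,h=0,gx=.015):
    az=b["az"];R=Rt(az-90,th);m=np.r_[np.cos(np.radians(az)),np.sin(np.radians(az)),0]
    g=np.r_[b["org"],.030]-gx*m
    return g+R[:,2]*(.017+D-h),R
def seq(poses,start=None):
    """per-call vectors through poses; splits each leg to <=.3 m, <=50 deg"""
    s=r.sense();p0,R0=start or (s["tcp_pos"],s["tcp_rot"])
    for p,R in poses:
        p=np.array(p);rv=Q.from_matrix(R0.T@R).as_rotvec();n=int(max(np.ceil(np.linalg.norm(p-p0)/.3),np.ceil(np.degrees(np.linalg.norm(rv))/52),1))
        for i in range(n):
            k=1/n; sh=R0.T@((p-p0)*k) if 0 else None
            Ra=R0@Q.from_rotvec(rv*i/n).as_matrix(); pa=p0+(p-p0)*i/n
            v=np.r_[Ra.T@((p-p0)/n)/.5, rv/n/np.pi].round(3)
            print(v.tolist(),"rows",int(np.ceil(max(np.linalg.norm((p-p0)/n)/.0417,np.degrees(np.linalg.norm(rv/n))/7.16)))+1,"->",(p0+(p-p0)*(i+1)/n).round(3))
        p0,R0=p,R
E
python3 - <<'E'
from h import *
B=bottles(load("top"))
seq([([.47,-.06,.2],Rt(-46)),bott(B["c"],20,.12),bott(B["c"],20,0)])
E
```

```text
[0.056, -0.143, -0.02, -0.0, -0.0, 0.261] rows 8 -> [0.513 0.087 0.18 ]
[-0.067, -0.138, -0.02, -0.0, -0.0, 0.261] rows 8 -> [0.491 0.014 0.19 ]
[-0.147, -0.045, -0.02, -0.0, -0.0, 0.261] rows 8 -> [ 0.47 -0.06  0.2 ]
[-0.169, 0.092, 0.192, -0.0, 0.111, 0.003] rows 5 -> [ 0.441 -0.152  0.104]
[0.0, 0.0, 0.24, 0.0, 0.0, 0.0] rows 4 -> [ 0.471 -0.123 -0.009]
```

Request:
apply_moves:
  motion:
    - [[0.056,-0.143,-0.02,0,0,0.26],[0.056,-0.143,-0.02,0,0,0.26],[0.056,-0.143,-0.02,0,0,0.26],[0.056,-0.143,-0.02,0,0,0.26],[0.056,-0.143,-0.02,0,0,0.26],[0.056,-0.143,-0.02,0,0,0.26],[0.056,-0.143,-0.02,0,0,0.26]]
  claw: 0.8

```text
clock: 25.27
tcp_pos: [0.5124, 0.0874, 0.1803]
tcp_rot: [[-0.741, 0.671, -0.004], [0.671, 0.741, -0.0], [0.003, -0.003, -1.0]]
ft_force: [0.3, -1.0, -0.1]
finger_gap: 0.797
grip_force: 0.0
```

Request:
apply_moves:
  motion:
    - [[-0.067,-0.138,-0.02,0,0,0.26],[-0.067,-0.138,-0.02,0,0,0.26],[-0.067,-0.138,-0.02,0,0,0.26],[-0.067,-0.138,-0.02,0,0,0.26],[-0.067,-0.138,-0.02,0,0,0.26],[-0.067,-0.138,-0.02,0,0,0.26],[-0.067,-0.138,-0.02,0,0,0.26]]

```text
clock: 25.85
tcp_pos: [0.4915, 0.0138, 0.1903]
tcp_rot: [[-0.018, 1.0, -0.004], [1.0, 0.018, 0.0], [0.0, -0.004, -1.0]]
ft_force: [-0.1, -0.3, -0.2]
finger_gap: 0.795
grip_force: 0.0
```

Request:
apply_moves:
  motion:
    - [[-0.147,-0.045,-0.02,0,0,0.26],[-0.147,-0.045,-0.02,0,0,0.26],[-0.147,-0.045,-0.02,0,0,0.26],[-0.147,-0.045,-0.02,0,0,0.26],[-0.147,-0.045,-0.02,0,0,0.26],[-0.147,-0.045,-0.02,0,0,0.26],[-0.147,-0.045,-0.02,0,0,0.26]]

```text
clock: 26.43
tcp_pos: [0.4709, -0.0601, 0.2003]
tcp_rot: [[0.717, 0.697, -0.004], [0.697, -0.717, 0.001], [-0.002, -0.003, -1.0]]
ft_force: [0.8, -0.5, -0.5]
finger_gap: 0.796
grip_force: 0.0
```

Request:
apply_moves:
  motion:
    - [[-0.169,0.092,0.192,0,0.111,0.003],[-0.169,0.092,0.192,0,0.111,0.003],[-0.169,0.092,0.192,0,0.111,0.003],[-0.169,0.092,0.192,0,0.111,0.003],[-0.169,0.092,0.192,0,0.111,0.003],[-0.169,0.092,0.192,0,0.111,0.003],[-0.169,0.092,0.192,0,0.111,0.003],[-0.169,0.092,0.192,0,0.111,0.003]]

```text
clock: 27.1
tcp_pos: [0.4451, -0.1515, 0.1071]
tcp_rot: [[0.674, 0.697, 0.244], [0.655, -0.717, 0.239], [0.341, -0.001, -0.94]]
ft_force: [0.4, 0.1, -0.2]
finger_gap: 0.797
grip_force: 0.0
```

```bash
python3 - <<'E'
from h import *
B=bottles(load("top"));s=r.sense();print(s["tcp_pos"],s["q"].round(2))
print(bottles(look("top")))
print(rel(*bott(B["c"],20,.12)),rel(*bott(B["c"],20,0)))
c=look("wrist");cv2.imwrite("pics/w4.png",c["frame"][:,:,::-1])
E
```

```text
[ 0.44510072 -0.15152089  0.10714385] [-0.74 -0.28  2.08  0.36  1.33 -0.03]
{'b': {'hue': np.float64(176.0), 'org': array([ 0.6189, -0.3433], dtype=float32), 'az': 57.2, 'L': 0.13, 'wid': 0.053, 'n': 761}, 'a': {'hue': np.float64(104.0), 'org': array([ 0.53  , -0.2394], dtype=float32), 'az': 55.9, 'L': 0.13, 'wid': 0.052, 'n': 488}, 'c': {'hue': np.float64(61.0), 'org': array([ 0.4837, -0.1103], dtype=float32), 'az': 43.1, 'L': 0.113, 'wid': 0.053, 'n': 631}}
[-0.008, -0.006, 0.005, -0.002, 0.0, 0.004] [-0.008, -0.004, 0.245, -0.002, 0.0, 0.004]
```

View pics/w4.png

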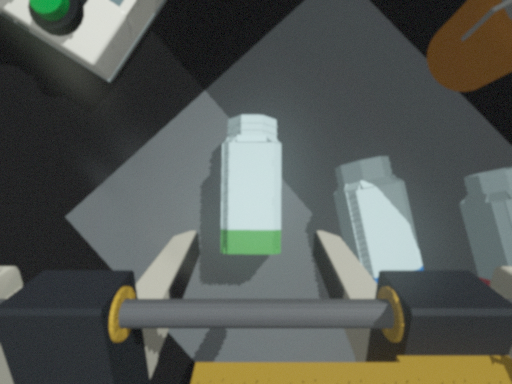

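Request:
apply_moves:
  motion:
    - [[-0.008,-0.004,0.07,0,0,0.004],[-0.008,-0.004,0.14,0,0,0.004],[-0.008,-0.004,0.2,0,0,0.004],[-0.008,-0.004,0.235,0,0,0.004],[-0.008,-0.004,0.245,0,0,0.004],[-0.008,-0.004,0.245,0,0,0.004],[-0.008,-0.004,0.245,0,0,0.004],[-0.008,-0.004,0.245,0,0,0.004]]

```text
clock: 27.87
tcp_pos: [0.4716, -0.125, -0.0081]
tcp_rot: [[0.682, 0.688, 0.246], [0.646, -0.726, 0.237], [0.342, -0.003, -0.94]]
ft_force: [-0.3, -0.2, 0.4]
finger_gap: 0.798
grip_force: 0.0
```

Request:
apply_moves:
  motion:
    - [[0,0,0,0,0,0],[0,0,0,0,0,0],[0,0,0,0,0,0],[0,0,0,0,0,0],[0,0,0,0,0,0],[0,0,0,0,0,0]]
  claw: 0.4
  force: 20

```text
clock: 28.37
tcp_pos: [0.4705, -0.1247, -0.0093]
tcp_rot: [[0.684, 0.688, 0.245], [0.645, -0.726, 0.238], [0.342, -0.005, -0.94]]
ft_force: [-3.4, -0.5, 6.1]
finger_gap: 0.603
grip_force: 20.0
```

```bash
cat >> h.py <<'E'
PEG={1:(.580,.3825),2:(.6045,.2655),3:(.629,.1485)}
def place(k,taz,zm,gx=.015,th=-70):
    R=Rt(90+taz,th);return np.r_[PEG[k],zm+.065+gx]+R[:,2]*(.017+D),R
E
python3 - <<'E'
from h import *
s=r.sense();p0=s["tcp_pos"];az=43.5
P1,R1=place(1,25,.17)
print(P1,R1.round(2).tolist())
up=p0+[0,0,.2]
seq([(up,s["tcp_rot"]),([.46,-.08,.22],Rt(az-90)),([.48,.03,.26],Rt(0)),([.48,.12,.28],Rt(55)),([.48,.22,.3],Rt(115)),((P1+[.5,.27,.31])/2+[-.02,0,.03],Rt(115,-35)),(P1,R1)])
E
```

```text
[0.61534351 0.39898095 0.23580616] [[-0.31, -0.42, 0.85], [-0.14, 0.91, 0.4], [-0.94, 0.0, -0.34]]
[0.137, -0.002, -0.376, 0.0, 0.0, 0.0] rows 6 -> [ 0.471 -0.125  0.191]
[0.063, -0.08, -0.039, -0.002, -0.111, -0.001] rows 4 -> [ 0.46 -0.08  0.22]
[0.18, -0.132, -0.08, 0.0, 0.0, -0.258] rows 8 -> [0.48 0.03 0.26]
[0.09, 0.0, -0.02, 0.0, 0.0, -0.153] rows 5 -> [0.48  0.075 0.27 ]
[0.08, 0.042, -0.02, 0.0, 0.0, -0.153] rows 5 -> [0.48 0.12 0.28]
[0.057, 0.082, -0.02, 0.0, 0.0, -0.167] rows 6 -> [0.48 0.17 0.29]
[0.009, 0.1, -0.02, 0.0, 0.0, -0.167] rows 6 -> [0.48 0.22 0.3 ]
[-0.201, 0.159, -0.006, -0.0, -0.194, 0.0] rows 6 -> [0.538 0.334 0.303]
[-0.083, 0.051, 0.222, -0.0, -0.194, -0.0] rows 6 -> [0.615 0.399 0.236]
```

Request:
apply_moves:
  motion:
    - [[0.03,0,-0.08,0,0,0],[0.06,0,-0.16,0,0,0],[0.09,0,-0.24,0,0,0],[0.12,0,-0.32,0,0,0],[0.137,-0.002,-0.376,0,0,0],[0.137,-0.002,-0.376,0,0,0],[0.137,-0.002,-0.376,0,0,0]]

```text
clock: 28.95
tcp_pos: [0.4717, -0.1254, 0.1927]
tcp_rot: [[0.682, 0.688, 0.248], [0.646, -0.726, 0.236], [0.342, -0.001, -0.94]]
ft_force: [0.7, 0.8, -1.8]
finger_gap: 0.605
grip_force: 20.0
```

Request:
apply_moves:
  motion:
    - [[0.063,-0.08,-0.039,0,-0.111,0],[0.063,-0.08,-0.039,0,-0.111,0],[0.063,-0.08,-0.039,0,-0.111,0],[0.063,-0.08,-0.039,0,-0.111,0]]

```text
clock: 29.28
tcp_pos: [0.4603, -0.0767, 0.2179]
tcp_rot: [[0.722, 0.692, -0.01], [0.692, -0.722, 0.0], [-0.007, -0.007, -1.0]]
ft_force: [1.2, 0.7, -1.6]
finger_gap: 0.604
grip_force: 20.0
```

Request:
apply_moves:
  motion:
    - [[0.18,-0.132,-0.08,0,0,-0.258],[0.18,-0.132,-0.08,0,0,-0.258],[0.18,-0.132,-0.08,0,0,-0.258],[0.18,-0.132,-0.08,0,0,-0.258],[0.18,-0.132,-0.08,0,0,-0.258],[0.18,-0.132,-0.08,0,0,-0.258],[0.18,-0.132,-0.08,0,0,-0.258],[0.18,-0.132,-0.08,0,0,-0.258]]

```text
clock: 29.95
tcp_pos: [0.4787, 0.0299, 0.2571]
tcp_rot: [[-0.001, 1.0, -0.008], [1.0, 0.001, 0.006], [0.006, -0.008, -1.0]]
ft_force: [-0.2, -0.3, -0.2]
finger_gap: 0.602
grip_force: 20.0
```

Request:
apply_moves:
  motion:
    - [[0.09,0,-0.02,0,0,-0.153],[0.09,0,-0.02,0,0,-0.153],[0.09,0,-0.02,0,0,-0.153],[0.09,0,-0.02,0,0,-0.153],[0.09,0,-0.02,0,0,-0.153]]

```text
clock: 30.37
tcp_pos: [0.4792, 0.0749, 0.2682]
tcp_rot: [[-0.463, 0.886, -0.007], [0.886, 0.463, 0.005], [0.008, -0.003, -1.0]]
ft_force: [0.1, 0.8, -0.5]
finger_gap: 0.604
grip_force: 20.0
```

Request:
apply_moves:
  motion:
    - [[0.08,0.042,-0.02,0,0,-0.153],[0.08,0.042,-0.02,0,0,-0.153],[0.08,0.042,-0.02,0,0,-0.153],[0.08,0.042,-0.02,0,0,-0.153],[0.08,0.042,-0.02,0,0,-0.153]]

```text
clock: 30.78
tcp_pos: [0.4797, 0.12, 0.2789]
tcp_rot: [[-0.819, 0.574, -0.006], [0.574, 0.819, 0.005], [0.008, 0.0, -1.0]]
ft_force: [0.0, 0.4, -1.4]
finger_gap: 0.603
grip_force: 20.0
```

Request:
apply_moves:
  motion:
    - [[0.057,0.082,-0.02,0,0,-0.167],[0.057,0.082,-0.02,0,0,-0.167],[0.057,0.082,-0.02,0,0,-0.167],[0.057,0.082,-0.02,0,0,-0.167],[0.057,0.082,-0.02,0,0,-0.167]]

```text
clock: 31.2
tcp_pos: [0.4802, 0.1699, 0.2894]
tcp_rot: [[-0.996, 0.088, -0.006], [0.088, 0.996, 0.004], [0.006, 0.004, -1.0]]
ft_force: [0.5, -0.3, -1.8]
finger_gap: 0.601
grip_force: 20.0
```

Request:
apply_moves:
  motion:
    - [[0.009,0.1,-0.02,0,0,-0.167],[0.009,0.1,-0.02,0,0,-0.167],[0.009,0.1,-0.02,0,0,-0.167],[0.009,0.1,-0.02,0,0,-0.167],[0.009,0.1,-0.02,0,0,-0.167]]

```text
clock: 31.62
tcp_pos: [0.4802, 0.22, 0.2999]
tcp_rot: [[-0.906, -0.422, -0.005], [-0.422, 0.906, 0.004], [0.003, 0.006, -1.0]]
ft_force: [-0.2, 0.2, -0.8]
finger_gap: 0.601
grip_force: 20.0
```

```bash
python3 - <<'E'
from h import *
s=r.sense();print(s["clock"],s["tcp_pos"],s["q"].round(2),s["finger_gap"],s["grip_force"])
P1,R1=place(1,25,.17)
seq([([.50,.31,.33],Rt(115,-35)),(P1-[.06,.03,-.05],R1),(P1,R1)])
E
```

```text
31.6167 [0.48019148 0.22001373 0.29991226] [ 0.33 -0.08  1.51  0.01  1.71 -1.68] 0.6012614491731264 19.97179728175979
[-0.112, 0.147, -0.06, 0.002, -0.195, -0.001] rows 6 -> [0.5  0.31 0.33]
[-0.072, 0.06, 0.159, -0.0, -0.194, -0.0] rows 6 -> [0.555 0.369 0.286]
[0.048, 0.004, 0.16, 0.0, 0.0, 0.0] rows 4 -> [0.615 0.399 0.236]
```

Request:
apply_moves:
  motion:
    - [[-0.112,0.147,-0.06,0.002,-0.195,0],[-0.112,0.147,-0.06,0.002,-0.195,0],[-0.112,0.147,-0.06,0.002,-0.195,0],[-0.112,0.147,-0.06,0.002,-0.195,0],[-0.112,0.147,-0.06,0.002,-0.195,0],[-0.112,0.147,-0.06,0.002,-0.195,0]]

```text
clock: 32.12
tcp_pos: [0.4945, 0.3079, 0.321]
tcp_rot: [[-0.749, -0.417, 0.515], [-0.341, 0.909, 0.24], [-0.568, 0.004, -0.823]]
ft_force: [-0.6, -0.8, -4.7]
finger_gap: 0.6
grip_force: 20.0
```

Request:
apply_moves:
  motion:
    - [[-0.072,0.06,0.159,0,-0.194,0],[-0.072,0.06,0.159,0,-0.194,0],[-0.072,0.06,0.159,0,-0.194,0],[-0.072,0.06,0.159,0,-0.194,0],[-0.072,0.06,0.159,0,-0.194,0],[-0.072,0.06,0.159,0,-0.194,0],[-0.072,0.06,0.159,0,-0.194,0],[-0.072,0.06,0.159,0,-0.194,0]]

```text
clock: 32.78
tcp_pos: [0.5559, 0.368, 0.2833]
tcp_rot: [[-0.317, -0.418, 0.851], [-0.142, 0.908, 0.393], [-0.938, 0.003, -0.347]]
ft_force: [0.1, 0.1, -2.1]
finger_gap: 0.601
grip_force: 20.0
```

```bash
python3 - <<'E'
from h import *
s=r.sense();print(s["clock"],s["tcp_pos"],s["q"].round(2),s["finger_gap"],s["grip_force"])
P1,R1=place(1,25,.17)
print(rel(P1,R1))
for n in("scene","top"):
    c=look(n);cv2.imwrite(f"pics/{n}5.png",cv2.resize((c["frame"][150:310,270:450] if n=="scene" else c["frame"][120:280,60:240])[:,:,::-1],(675,600),interpolation=cv2.INTER_CUBIC))
E
```

```text
32.7833 [0.55587734 0.36797729 0.28327808] [ 0.6  -0.67  2.47 -0.89  0.21 -0.63] 0.6006325280137883 19.973714257066604
[0.043, 0.006, 0.159, -0.001, -0.002, -0.002]
```

View pics/scene5.png

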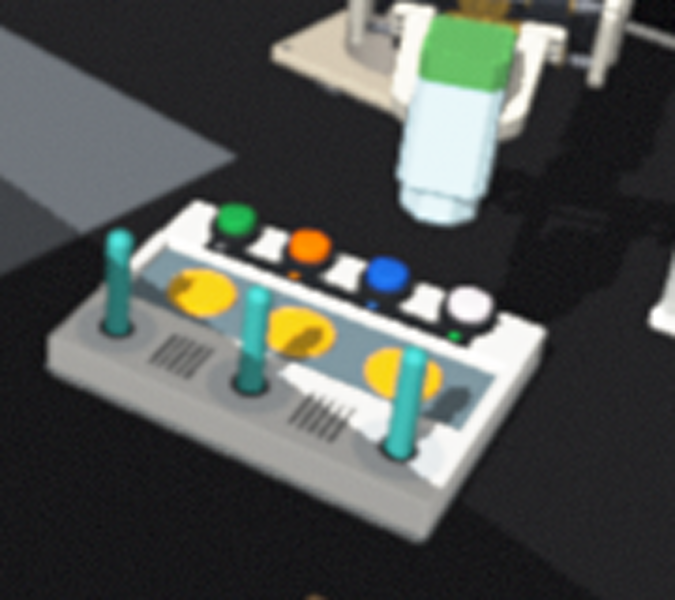

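```bash
cat > k.py <<'E'
from h import *
from scipy.optimize import least_squares
s=r.sense()
dn=np.array([0,0,-1.])
S=[((.1311,1.4891),(.19578,.5666,.19393),dn),((-.07,1.83),(.3957,-.3203,.1208),dn),((-.1,1.79),(.401,-.3193,.1572),dn),((.16,1.54),(.5003,.3348,.1474),dn),((.23,1.55),(.4683,-.3972,.0995),dn),((-.08,1.51),(.4802,.22,.2999),dn),((-.28,2.08),(.4451,-.1515,.1071),np.array([.244,.239,-.94])),
((-.67,2.47),(.5559,.368,.2833),np.array([.851,.393,-.347]))]
def wr(x,p,z):
    w=np.array(p)-x[5]*z; return np.sqrt(w[0]**2+w[1]**2-x[6]**2),w[2]
def f(x):
    o=[]
    for (q2,q3),p,z in S:
        R,Z=wr(x,p,z);t=q2+q3
        o+=[x[0]+x[1]*np.sin(q2)+x[2]*np.sin(t)+x[4]*np.cos(t)-R, x[3]+x[1]*np.cos(q2)+x[2]*np.cos(t)-x[4]*np.sin(t)-Z]
    return o
sol=least_squares(f,[.0,.35,.35,.35,0,.25,.05]);X=sol.x
def ik(p,R):
    Rr,Z=wr(X,p,R[:,2]);a=least_squares(lambda q:[X[0]+X[1]*np.sin(q[0])+X[2]*np.sin(q[0]+q[1])+X[4]*np.cos(q[0]+q[1])-Rr,X[3]+X[1]*np.cos(q[0])+X[2]*np.cos(q[0]+q[1])-X[4]*np.sin(q[0]+q[1])-Z],[0,1.8]).x
    w=np.array(p)-X[5]*R[:,2];j1=np.arctan2(w[1],w[0])-np.arcsin(X[6]/np.hypot(w[0],w[1]))
    t=a.sum();fd=np.array([np.sin(t)*np.cos(j1),np.sin(t)*np.sin(j1),np.cos(t)])
    return j1.round(2),a.round(2),"fore pitch",np.degrees(t).round(0),"q5",np.degrees(np.arccos(fd@R[:,2])).round(0)
E
python3 - <<'E'
from k import *
print(X.round(3),np.abs(sol.fun).max().round(4))
for k,taz in((1,25),(2,18),(3,12)):
  for th in(-70,-55,-45):
    print(k,th,*[ik(*place(k,taz,z,th=th)) for z in(.17,.045)])
E
```

```text
[0.002 0.365 0.553 0.317 0.057 0.401 0.   ] 0.0041
1 -70 (np.float64(0.72), array([-0.31,  2.33]), 'fore pitch', np.float64(116.0), 'q5', np.float64(16.0)) (np.float64(0.72), array([0.04, 2.32]), 'fore pitch', np.float64(135.0), 'q5', np.float64(29.0))
1 -55 (np.float64(0.69), array([-0.31,  2.16]), 'fore pitch', np.float64(106.0), 'q5', np.float64(23.0)) (np.float64(0.69), array([-0.08,  2.23]), 'fore pitch', np.float64(123.0), 'q5', np.float64(12.0))
1 -45 (np.float64(0.67), array([-0.24,  2.02]), 'fore pitch', np.float64(102.0), 'q5', np.float64(35.0)) (np.float64(0.67), array([-0.07,  2.11]), 'fore pitch', np.float64(117.0), 'q5', np.float64(21.0))
2 -70 (np.float64(0.52), array([-0.46,  2.44]), 'fore pitch', np.float64(113.0), 'q5', np.float64(11.0)) (np.float64(0.52), array([-0.07,  2.43]), 'fore pitch', np.float64(135.0), 'q5', np.float64(27.0))
2 -55 (np.float64(0.49), array([-0.44,  2.26]), 'fore pitch', np.float64(104.0), 'q5', np.float64(23.0)) (np.float64(0.49), array([-0.2 ,  2.33]), 'fore pitch', np.float64(122.0), 'q5', np.float64(9.0))
2 -45 (np.float64(0.48), array([
[... 204 characters left out ...]
-0.54,  2.49]), 'fore pitch', np.float64(112.0), 'q5', np.float64(3.0)) (np.float64(0.26), array([-0.12,  2.48]), 'fore pitch', np.float64(135.0), 'q5', np.float64(25.0))
3 -55 (np.float64(0.25), array([-0.5,  2.3]), 'fore pitch', np.float64(103.0), 'q5', np.float64(22.0)) (np.float64(0.25), array([-0.25,  2.38]), 'fore pitch', np.float64(122.0), 'q5', np.float64(4.0))
3 -45 (np.float64(0.25), array([-0.41,  2.15]), 'fore pitch', np.float64(99.0), 'q5', np.float64(36.0)) (np.float64(0.25), array([-0.23,  2.25]), 'fore pitch', np.float64(116.0), 'q5', np.float64(19.0))k.py:8: RuntimeWarning: invalid value encountered in sqrt
  w=np.array(p)-x[5]*z; return np.sqrt(w[0]**2+w[1]**2-x[6]**2),w[2]
```

The scene crop shows the green bottle upside down over the deck, with the lids flat in the tray. My kinematic fit says this grasp angle would need q5 < 0 when lowered, so I'll lay the bottle down nearby and take it again at a 45° tilt.

```bash
python3 - <<'E'
from h import *
b=dict(org=np.array([.52,-.03]),az=90)
p,R=bott(b,20,-.001);print(p)
seq([([.50,.30,.33],Rt(115,-35)),([.49,.20,.30],Rt(115)),([.5,.08,.27],Rt(58)),([.52,0,.2],Rt(0)),(p+[0,0,.07],R),(p+[0,0,.0],R)])
from k import *
print(ik(*bott(b,45,0,gx=.022)),ik(*bott(b,45,.1,gx=.022)),ik(*place(1,30,.17,th=-45)))
E
```

```text
[ 0.52       -0.03046414 -0.00993694]
[-0.026, -0.077, -0.181, -0.001, 0.193, -0.001] rows 6 -> [0.5  0.3  0.33]
[0.119, -0.173, -0.01, 0.0, 0.194, -0.0] rows 6 -> [0.49 0.2  0.3 ]
[0.042, -0.113, 0.03, 0.0, 0.0, 0.158] rows 5 -> [0.495 0.14  0.285]
[-0.017, -0.119, 0.03, 0.0, 0.0, 0.158] rows 5 -> [0.5  0.08 0.27]
[-0.059, -0.057, 0.07, 0.0, 0.0, 0.161] rows 6 -> [0.51  0.04  0.235]
[-0.08, -0.021, 0.07, 0.0, 0.0, 0.161] rows 6 -> [0.52 0.   0.2 ]
[-0.061, 0.0, 0.28, 0.0, 0.111, 0.0] rows 5 -> [ 0.52 -0.03  0.06]
[-0.048, 0.0, 0.132, 0.0, 0.0, 0.0] rows 3 -> [ 0.52 -0.03 -0.01]
(np.float64(-0.53), array([0.49, 1.67]), 'fore pitch', np.float64(124.0), 'q5', np.float64(85.0)) (np.float64(-0.63), array([0.47, 1.55]), 'fore pitch', np.float64(115.0), 'q5', np.float64(94.0)) (np.float64(0.62), array([-0.25,  2.02]), 'fore pitch', np.float64(101.0), 'q5', np.float64(34.0))k.py:8: RuntimeWarning: invalid value encountered in sqrt
  w=np.array(p)-x[5]*z; return np.sqrt(w[0]**2+w[1]**2-x[6]**2),w[2]
```

Request:
apply_moves:
  motion:
    - [[-0.026,-0.077,-0.181,0,0.193,0],[-0.026,-0.077,-0.181,0,0.193,0],[-0.026,-0.077,-0.181,0,0.193,0],[-0.026,-0.077,-0.181,0,0.193,0],[-0.026,-0.077,-0.181,0,0.193,0],[-0.026,-0.077,-0.181,0,0.193,0],[-0.026,-0.077,-0.181,0,0.193,0]]

```text
clock: 33.47
tcp_pos: [0.498, 0.3034, 0.337]
tcp_rot: [[-0.739, -0.428, 0.52], [-0.346, 0.904, 0.252], [-0.577, 0.006, -0.816]]
ft_force: [-0.9, 0.1, -0.3]
finger_gap: 0.604
grip_force: 20.0
```

Request:
apply_moves:
  motion:
    - [[0.119,-0.173,-0.01,0,0.194,0],[0.119,-0.173,-0.01,0,0.194,0],[0.119,-0.173,-0.01,0,0.194,0],[0.119,-0.173,-0.01,0,0.194,0],[0.119,-0.173,-0.01,0,0.194,0],[0.119,-0.173,-0.01,0,0.194,0]]

```text
clock: 33.97
tcp_pos: [0.4901, 0.2023, 0.2952]
tcp_rot: [[-0.905, -0.424, -0.013], [-0.424, 0.906, 0.002], [0.011, 0.008, -1.0]]
ft_force: [-0.1, 0.1, -3.5]
finger_gap: 0.601
grip_force: 20.0
```

Request:
apply_moves:
  motion:
    - [[0.042,-0.113,0.03,0,0,0.158],[0.042,-0.113,0.03,0,0,0.158],[0.042,-0.113,0.03,0,0,0.158],[0.042,-0.113,0.03,0,0,0.158],[0.042,-0.113,0.03,0,0,0.158]]

```text
clock: 34.38
tcp_pos: [0.4938, 0.1417, 0.2865]
tcp_rot: [[-0.998, 0.064, 0.006], [0.064, 0.998, 0.007], [-0.006, 0.008, -1.0]]
ft_force: [0.2, 0.1, -1.3]
finger_gap: 0.6
grip_force: 20.0
```

Request:
apply_moves:
  motion:
    - [[-0.017,-0.119,0.03,0,0,0.158],[-0.017,-0.119,0.03,0,0,0.158],[-0.017,-0.119,0.03,0,0,0.158],[-0.017,-0.119,0.03,0,0,0.158],[-0.017,-0.119,0.03,0,0,0.158]]

```text
clock: 34.8
tcp_pos: [0.4988, 0.0814, 0.271]
tcp_rot: [[-0.849, 0.529, 0.006], [0.529, 0.849, 0.005], [-0.003, 0.008, -1.0]]
ft_force: [0.5, 0.4, -0.6]
finger_gap: 0.602
grip_force: 20.0
```

Request:
apply_moves:
  motion:
    - [[-0.059,-0.057,0.07,0,0,0.161],[-0.059,-0.057,0.07,0,0,0.161],[-0.059,-0.057,0.07,0,0,0.161],[-0.059,-0.057,0.07,0,0,0.161],[-0.059,-0.057,0.07,0,0,0.161]]

```text
clock: 35.22
tcp_pos: [0.5088, 0.0416, 0.2353]
tcp_rot: [[-0.489, 0.872, 0.006], [0.873, 0.489, 0.004], [0.001, 0.007, -1.0]]
ft_force: [-0.4, 0.1, -1.0]
finger_gap: 0.6
grip_force: 20.0
```

Request:
apply_moves:
  motion:
    - [[-0.08,-0.021,0.07,0,0,0.161],[-0.08,-0.021,0.07,0,0,0.161],[-0.08,-0.021,0.07,0,0,0.161],[-0.08,-0.021,0.07,0,0,0.161],[-0.08,-0.021,0.07,0,0,0.161]]

```text
clock: 35.63
tcp_pos: [0.5193, 0.0013, 0.2001]
tcp_rot: [[-0.006, 1.0, 0.005], [1.0, 0.006, 0.003], [0.003, 0.005, -1.0]]
ft_force: [0.6, -0.3, 0.0]
finger_gap: 0.601
grip_force: 20.0
```

Request:
apply_moves:
  motion:
    - [[-0.061,0,0.28,0,0.111,0],[-0.061,0,0.28,0,0.111,0],[-0.061,0,0.28,0,0.111,0],[-0.061,0,0.28,0,0.111,0],[-0.061,0,0.28,0,0.111,0],[-0.061,0,0.28,0,0.111,0],[-0.061,0,0.28,0,0.111,0]]

```text
clock: 36.22
tcp_pos: [0.5215, -0.0293, 0.062]
tcp_rot: [[-0.011, 1.0, 0.006], [0.94, 0.008, 0.342], [0.342, 0.009, -0.94]]
ft_force: [1.1, 1.0, -0.2]
finger_gap: 0.602
grip_force: 20.0
```

```bash
python3 - <<'E'
from h import *
b=dict(org=np.array([.52,-.03]),az=90)
p,R=bott(b,20,0);s=r.sense();print(s["tcp_pos"],s["finger_gap"],rel(p,R))
c=look("top");B=bottles(c);print(B)
E
```

```text
[ 0.52147928 -0.02928695  0.06197393] 0.6020440458523689 [-0.051, -0.004, 0.132, 0.002, 0.0, 0.003]
{'b': {'hue': np.float64(176.0), 'org': array([ 0.6191, -0.3439], dtype=float32), 'az': 57.4, 'L': 0.129, 'wid': 0.052, 'n': 692}}
```

Request:
apply_moves:
  motion:
    - [[-0.024,0,0.065,0,0,0],[-0.04,0,0.11,0,0,0],[-0.046,-0.002,0.125,0,0,0],[-0.048,-0.003,0.13,0.002,0,0.003],[-0.048,-0.003,0.13,0.002,0,0.003],[-0.048,-0.003,0.13,0.002,0,0.003]]

```text
clock: 36.77
tcp_pos: [0.5201, -0.0301, -0.0078]
tcp_rot: [[0.003, 1.0, -0.001], [0.94, -0.003, 0.342], [0.342, -0.002, -0.94]]
ft_force: [0.1, -0.9, -0.0]
finger_gap: 0.601
grip_force: 20.0
```

Request:
apply_moves:
  motion:
    - [[0,0,0,0,0,0],[0,0,0,0,0,0],[0,0,0,0,0,0],[0,0,0,0,0,0]]
  claw: 0.82

```text
clock: 37.1
tcp_pos: [0.5187, -0.0302, -0.0094]
tcp_rot: [[0.005, 1.0, -0.002], [0.939, -0.004, 0.343], [0.343, -0.004, -0.939]]
ft_force: [-0.4, -0.1, 0.4]
finger_gap: 0.806
grip_force: 0.0
```

Request:
apply_moves:
  motion:
    - [[0,0,-0.06,0,0,0],[0,0,-0.12,0,0,0],[0,0,-0.18,0,0,0],[0,0,-0.2,0,0,0],[0,0,-0.2,0,0,0],[0,0,-0.2,0,0,0]]

```text
clock: 37.6
tcp_pos: [0.5188, -0.0644, 0.0838]
tcp_rot: [[0.006, 1.0, -0.002], [0.939, -0.005, 0.343], [0.343, -0.004, -0.939]]
ft_force: [-0.3, -0.9, 0.4]
finger_gap: 0.823
grip_force: 0.0
```

```bash
python3 - <<'E'
from h import *
c=look("wrist");P=pts(c)
m=(P[...,2]>.045)&(P[...,2]<.062)&(np.abs(P[...,0]-.52)<.05)&(np.abs(P[...,1]+.03)<.1)
q=P[m];bx=cv2.minAreaRect(q[:,:2].astype(np.float32));print(len(q),bx,q[:,2].max(),q.min(0),q.max(0))
c=look("top");B=bottles(c);print(B)
for ce,a,mm in blobs(c,(40,60,50),(85,255,255),30): print(ce,a,np.median(pts(c)[mm],0))
b=dict(org=np.array([.52,-.03]),az=90)
print(r.sense()["tcp_pos"]);seq([bott(b,45,.08,gx=.022),bott(b,45,0,gx=.022)])
E
```

```text
9156 ((0.5195890665054321, -0.02917344868183136), (0.05581003427505493, 0.13000895082950592), 0.07265500724315643) 0.05805451219642063 [ 0.4916738  -0.09414999  0.04502356] [0.54754651 0.03585021 0.05805451]
{'b': {'hue': np.float64(nan), 'org': array([ 0.5419, -0.1988], dtype=float32), 'az': 56.6, 'L': 0.057, 'wid': 0.032, 'n': 171}, 'c': {'hue': np.float64(61.0), 'org': array([ 0.5196, -0.0129], dtype=float32), 'az': 91.4, 'L': 0.109, 'wid': 0.053, 'n': 609}}
[399.1796875  109.56510417] 384 [ 0.83110652 -0.52684779  0.05731255]
[197.25773196 229.97938144] 97 [0.4596514  0.12856541 0.06506717]
[ 0.51738704 -0.06335771  0.08205395]
[-0.047, 0.006, 0.036, -0.001, 0.138, -0.002] rows 5 -> [ 0.52  -0.079  0.057]
[-0.0, 0.0, 0.16, 0.0, 0.0, 0.0] rows 3 -> [ 0.52  -0.023  0.001]
  return _methods._mean(a, axis=axis, dtype=dtype,
  ret = ret.dtype.type(ret / rcount)
h.py:32: RuntimeWarning: Mean of empty slice.
  foot=q[sat][:,:2].mean(0)
  ret = um.true_divide(
```

Request:
apply_moves:
  motion:
    - [[-0.047,0.007,0.036,-0.001,0.138,-0.002],[-0.047,0.007,0.036,-0.001,0.138,-0.002],[-0.047,0.007,0.036,-0.001,0.138,-0.002],[-0.047,0.007,0.036,-0.001,0.138,-0.002],[-0.047,0.007,0.036,-0.001,0.138,-0.002],[-0.047,0.007,0.036,-0.001,0.138,-0.002],[-0.047,0.007,0.036,-0.001,0.138,-0.002],[-0.047,0.007,0.036,-0.001,0.138,-0.002]]

```text
clock: 38.37
tcp_pos: [0.5223, -0.0793, 0.0595]
tcp_rot: [[-0.002, 1.0, 0.001], [0.71, 0.001, 0.704], [0.704, 0.002, -0.71]]
ft_force: [-0.1, -0.2, -0.5]
finger_gap: 0.821
grip_force: 0.0
```

```bash
python3 - <<'E'
from h import *
b=dict(org=np.array([.5196,-.0292]),az=90)
print(rel(*bott(b,45,0,gx=.022)))
E
```

```text
[-0.001, -0.005, 0.164, 0.0, 0.001, 0.001]
```

Request:
apply_moves:
  motion:
    - [[0,-0.005,0.07,0,0,0],[0,-0.005,0.13,0,0,0],[0,-0.005,0.155,0,0,0],[0,-0.005,0.163,0,0,0],[0,-0.005,0.163,0,0,0],[0,-0.005,0.163,0,0,0],[0,-0.005,0.163,0,0,0]]

```text
clock: 38.95
tcp_pos: [0.5208, -0.024, 0.0026]
tcp_rot: [[-0.002, 1.0, 0.003], [0.71, -0.001, 0.705], [0.705, 0.003, -0.71]]
ft_force: [0.5, 0.4, 0.2]
finger_gap: 0.817
grip_force: 0.0
```

Request:
apply_moves:
  motion:
    - [[0,0,0,0,0,0],[0,0,0,0,0,0],[0,0,0,0,0,0],[0,0,0,0,0,0],[0,0,0,0,0,0],[0,0,0,0,0,0]]
  claw: 0.4

```text
clock: 39.45
tcp_pos: [0.5198, -0.023, 0.0015]
tcp_rot: [[-0.0, 1.0, 0.002], [0.708, -0.001, 0.706], [0.706, 0.001, -0.708]]
ft_force: [0.3, -1.9, 2.1]
finger_gap: 0.594
grip_force: 20.0
```

```bash
cat >> h.py <<'E'
PT=-45
def route(k,taz,az,gx=.022,zm=.175):
    """vectors: lift, untilt, yaw, tilt over peg; az = bottle azimuth at pick"""
    s=r.sense();p=s["tcp_pos"]
    P1,R1=place(k,taz,zm,gx,PT)
    A=p+[0,0,.15]; M=np.array([.49,PEG[k][1]-.15,.27])
    print("target",P1.round(3))
    seq([(A,s["tcp_rot"]),(A+(M-A)*.3,Rt(az-90,0)),(M,Rt(90+taz,0)),(P1-[.03,.02,-.04],R1),(P1,R1)])
E
python3 - <<'E'
from h import *
s=r.sense();print(s["tcp_pos"],s["finger_gap"],s["grip_force"],s["ft_force"])
b=dict(org=np.array([.5196,-.0292]),az=90);print(rel(*bott(b,45,0,gx=.022)))
route(1,30,90)
E
```

```text
[ 0.51979998 -0.02301409  0.00149849] 0.5944839337364408 19.992947960126912 [ 0.33838795 -1.94467725  2.1272978 ]
[0.0, -0.0, 0.003, 0.001, 0.001, 0.0]
target [0.605 0.397 0.233]
[0.212, 0.0, -0.213, 0.0, 0.0, 0.0] rows 5 -> [ 0.52  -0.023  0.151]
[0.159, -0.018, 0.058, 0.001, -0.249, -0.0] rows 8 -> [0.511 0.054 0.187]
[0.119, -0.014, -0.055, -0.0, -0.0, -0.222] rows 7 -> [0.504 0.113 0.215]
[0.1, 0.066, -0.055, -0.0, -0.0, -0.222] rows 7 -> [0.497 0.173 0.242]
[0.034, 0.115, -0.055, -0.0, -0.0, -0.222] rows 7 -> [0.49  0.233 0.27 ]
[-0.293, 0.165, -0.005, 0.0, -0.25, -0.0] rows 8 -> [0.575 0.377 0.273]
[0.006, 0.005, 0.107, 0.0, 0.0, 0.0] rows 3 -> [0.605 0.397 0.233]
```

Request:
apply_moves:
  motion:
    - [[0.06,0,-0.06,0,0,0],[0.11,0,-0.11,0,0,0],[0.16,0,-0.16,0,0,0],[0.212,0,-0.213,0,0,0],[0.23,0,-0.23,0,0,0],[0.23,0,-0.23,0,0,0]]

```text
clock: 39.95
tcp_pos: [0.5213, -0.0235, 0.1674]
tcp_rot: [[-0.005, 1.0, 0.005], [0.711, -0.001, 0.703], [0.703, 0.007, -0.711]]
ft_force: [-0.3, -0.2, -1.1]
finger_gap: 0.604
grip_force: 20.0
```

Request:
apply_moves:
  motion:
    - [[0.159,-0.018,0.058,0,-0.249,0],[0.159,-0.018,0.058,0,-0.249,0],[0.159,-0.018,0.058,0,-0.249,0],[0.159,-0.018,0.058,0,-0.249,0],[0.159,-0.018,0.058,0,-0.249,0],[0.159,-0.018,0.058,0,-0.249,0],[0.159,-0.018,0.058,0,-0.249,0]]

```text
clock: 40.53
tcp_pos: [0.5102, 0.0564, 0.1986]
tcp_rot: [[-0.004, 1.0, 0.002], [1.0, 0.004, -0.005], [-0.005, 0.002, -1.0]]
ft_force: [0.8, 0.8, -1.4]
finger_gap: 0.604
grip_force: 20.0
```

Request:
apply_moves:
  motion:
    - [[0.119,-0.014,-0.055,0,0,-0.222],[0.119,-0.014,-0.055,0,0,-0.222],[0.119,-0.014,-0.055,0,0,-0.222],[0.119,-0.014,-0.055,0,0,-0.222],[0.119,-0.014,-0.055,0,0,-0.222],[0.119,-0.014,-0.055,0,0,-0.222]]

```text
clock: 41.03
tcp_pos: [0.5023, 0.114, 0.224]
tcp_rot: [[-0.648, 0.761, -0.003], [0.761, 0.648, 0.001], [0.003, -0.002, -1.0]]
ft_force: [1.0, -0.8, -1.2]
finger_gap: 0.601
grip_force: 20.0
```

Request:
apply_moves:
  motion:
    - [[0.1,0.066,-0.055,0,0,-0.222],[0.1,0.066,-0.055,0,0,-0.222],[0.1,0.066,-0.055,0,0,-0.222],[0.1,0.066,-0.055,0,0,-0.222],[0.1,0.066,-0.055,0,0,-0.222],[0.1,0.066,-0.055,0,0,-0.222]]

```text
clock: 41.53
tcp_pos: [0.4957, 0.1733, 0.2515]
tcp_rot: [[-0.986, 0.167, -0.003], [0.167, 0.986, 0.0], [0.003, -0.0, -1.0]]
ft_force: [0.5, -0.4, -1.2]
finger_gap: 0.601
grip_force: 20.0
```

Request:
apply_moves:
  motion:
    - [[0.034,0.115,-0.055,0,0,-0.222],[0.034,0.115,-0.055,0,0,-0.222],[0.034,0.115,-0.055,0,0,-0.222],[0.034,0.115,-0.055,0,0,-0.222],[0.034,0.115,-0.055,0,0,-0.222],[0.034,0.115,-0.055,0,0,-0.222]]

```text
clock: 42.03
tcp_pos: [0.4892, 0.2328, 0.2789]
tcp_rot: [[-0.863, -0.505, -0.003], [-0.505, 0.863, -0.0], [0.003, 0.001, -1.0]]
ft_force: [0.4, 0.5, -1.2]
finger_gap: 0.606
grip_force: 20.0
```

```bash
python3 - <<'E'
from h import *
s=r.sense();print(s["tcp_pos"],s["q"].round(2),s["finger_gap"],s["grip_force"])
P1,R1=place(1,30,.18,.022,-45)
seq([(P1-[.04,.03,-.06],R1),(P1,R1)])
E
```

```text
[0.48921607 0.23278094 0.27890453] [ 0.35 -0.04  1.52  0.    1.67 -1.75] 0.6061575997518518 19.989127771114
[-0.267, 0.155, -0.038, 0.001, -0.251, 0.002] rows 8 -> [0.565 0.367 0.298]
[0.015, 0.012, 0.155, 0.0, 0.0, 0.0] rows 3 -> [0.605 0.397 0.238]
```

Request:
apply_moves:
  motion:
    - [[-0.267,0.155,-0.038,0,-0.25,0],[-0.267,0.155,-0.038,0,-0.25,0],[-0.267,0.155,-0.038,0,-0.25,0],[-0.267,0.155,-0.038,0,-0.25,0],[-0.267,0.155,-0.038,0,-0.25,0],[-0.267,0.155,-0.038,0,-0.25,0],[-0.267,0.155,-0.038,0,-0.25,0],[-0.267,0.155,-0.038,0,-0.25,0]]

```text
clock: 42.7
tcp_pos: [0.5633, 0.3649, 0.2916]
tcp_rot: [[-0.618, -0.499, 0.608], [-0.355, 0.867, 0.35], [-0.701, 0.0, -0.713]]
ft_force: [-0.7, -0.6, -1.9]
finger_gap: 0.601
grip_force: 20.0
```

Request:
apply_moves:
  motion:
    - [[0.015,0.012,0.155,0,0,0],[0.015,0.012,0.155,0,0,0],[0.015,0.012,0.155,0,0,0],[0.015,0.012,0.155,0,0,0],[0.015,0.012,0.155,0,0,0],[0.015,0.012,0.155,0,0,0]]

```text
clock: 43.2
tcp_pos: [0.6082, 0.3969, 0.2445]
tcp_rot: [[-0.611, -0.498, 0.616], [-0.35, 0.867, 0.354], [-0.71, 0.001, -0.704]]
ft_force: [0.7, 0.2, -0.4]
finger_gap: 0.604
grip_force: 20.0
```

```bash
python3 - <<'E'
from h import *
s=r.sense();print(s["tcp_pos"],s["q"].round(2),s["finger_gap"],s["grip_force"])
print(rel(*place(1,30,.18,.022,-45)),rel(*place(1,30,.047,.022,-45)))
for n in("scene","top"):
    c=look(n);P=pts(c)
    # bottle points above pegs
    m=(P[...,2]>.19)&(P[...,2]<.24)&(np.abs(P[...,0]-.58)<.05)&(np.abs(P[...,1]-.38)<.05);q=P[m];print(n,len(q),q.mean(0).round(4),q.min(0).round(3),q.max(0).round(3))
    if n=="scene": cv2.imwrite("pics/scene6.png",cv2.resize(c["frame"][130:300,300:480,::-1],(635,600),interpolation=cv2.INTER_CUBIC))
E
```

```text
[0.60823297 0.39687899 0.24448168] [ 0.5  -0.27  2.    0.03  0.62 -1.61] 0.6038699947630174 19.991306071460713
[0.013, 0.003, 0.006, -0.0, 0.001, -0.001] [0.202, 0.003, 0.194, -0.0, 0.001, -0.001]
scene 343 [0.6058 0.3967 0.2167] [0.578 0.366 0.19 ] [0.621 0.42  0.24 ]<stdin>:7: RuntimeWarning: Mean of empty slice.
  ret = um.true_divide(
Traceback (most recent call last):
ValueError: zero-size array to reduction operation minimum which has no identity
```

View pics/scene6.png

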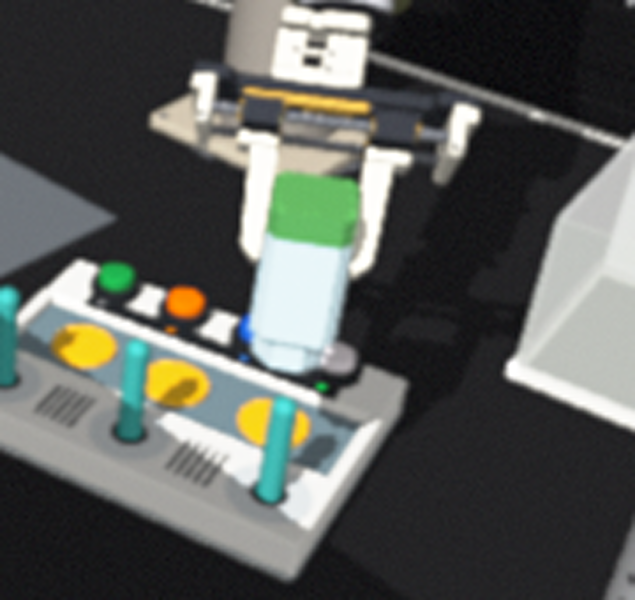

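Request:
apply_moves:
  motion:
    - [[0.013,0.003,0.006,0,0,0],[0.013,0.003,0.006,0,0,0],[0.03,0.003,0.024,0,0,0],[0.06,0.003,0.054,0,0,0],[0.09,0.003,0.084,0,0,0],[0.12,0.003,0.113,0,0,0],[0.12,0.003,0.113,0,0,0],[0.12,0.003,0.113,0,0,0]]

```text
clock: 43.97
tcp_pos: [0.6032, 0.3961, 0.1573]
tcp_rot: [[-0.615, -0.498, 0.612], [-0.352, 0.867, 0.352], [-0.706, 0.001, -0.708]]
ft_force: [0.2, 0.9, -0.5]
finger_gap: 0.599
grip_force: 20.0
```

```bash
python3 - <<'E'
from h import *
s=r.sense();print(s["tcp_pos"],s["ft_force"],s["q"].round(2),s["finger_gap"])
print(rel(*place(1,30,.046,.022,-45)))
E
```

```text
[0.60321533 0.3961022  0.157323  ] [ 0.20463392  0.85754645 -0.45377506] [ 0.5  -0.18  2.09  0.03  0.45 -1.61] 0.599171666473301
[0.072, -0.0, 0.079, -0.0, -0.0, -0.001]
```

Request:
apply_moves:
  motion:
    - [[0.02,0,0.022,0,0,0],[0.04,0,0.044,0,0,0],[0.055,0,0.061,0,0,0],[0.066,0,0.072,0,0,0],[0.07,0,0.077,0,0,0],[0.07,0,0.077,0,0,0],[0.07,0,0.077,0,0,0],[0.07,0,0.077,0,0,0]]

```text
clock: 44.63
tcp_pos: [0.6074, 0.3984, 0.109]
tcp_rot: [[-0.611, -0.498, 0.615], [-0.35, 0.867, 0.354], [-0.71, 0.001, -0.704]]
ft_force: [0.9, -0.1, -1.9]
finger_gap: 0.603
grip_force: 20.0
```

```bash
python3 - <<'E'
from h import *
s=r.sense();print(s["tcp_pos"],s["ft_force"],s["q"].round(2),s["finger_gap"])
print(rel(*place(1,30,.045,.022,-45)))
E
```

```text
[0.60736397 0.39843112 0.10898298] [ 0.85400814 -0.05676778 -1.86497026] [ 0.5  -0.09  2.11  0.04  0.34 -1.62] 0.6034873112383359
[0.012, -0.0, 0.006, -0.0, 0.001, -0.001]
```

Request:
apply_moves:
  motion:
    - [[0.005,0,0.003,0,0,0],[0.01,0,0.006,0,0,0],[0.01,0,0.006,0,0,0],[0.01,0,0.006,0,0,0],[0.01,0,0.006,0,0,0]]

```text
clock: 45.05
tcp_pos: [0.6074, 0.3983, 0.105]
tcp_rot: [[-0.609, -0.498, 0.618], [-0.349, 0.867, 0.355], [-0.712, 0.001, -0.702]]
ft_force: [0.6, 0.2, 6.1]
finger_gap: 0.596
grip_force: 20.0
```

Request:
apply_moves:
  motion:
    - [[0,0,0,0,0,0],[0,0,0,0,0,0],[0,0,0,0,0,0],[0,0,0,0,0,0]]

```text
clock: 45.38
tcp_pos: [0.6074, 0.3983, 0.105]
tcp_rot: [[-0.609, -0.497, 0.618], [-0.349, 0.867, 0.355], [-0.712, 0.001, -0.702]]
ft_force: [2.1, 0.0, 5.8]
finger_gap: 0.598
grip_force: 20.0
```

Request:
apply_moves:
  motion:
    - [[0,0,0,0,0,0],[0,0,0,0,0,0],[0,0,0,0,0,0],[0,0,0,0,0,0]]
  claw: 0.82

```text
clock: 45.72
tcp_pos: [0.6048, 0.397, 0.1006]
tcp_rot: [[-0.614, -0.498, 0.613], [-0.351, 0.867, 0.353], [-0.707, 0.001, -0.707]]
ft_force: [0.0, -0.2, -0.6]
finger_gap: 0.806
grip_force: 0.0
```

Request:
apply_moves:
  motion:
    - [[0,0,-0.05,0,0,0],[0,0,-0.1,0,0,0],[0,0,-0.17,0,0,0],[0,0,-0.24,0,0,0],[0,0,-0.32,0,0,0],[0,0,-0.36,0,0,0],[0,0,-0.36,0,0,0]]

```text
clock: 46.3
tcp_pos: [0.495, 0.334, 0.2346]
tcp_rot: [[-0.608, -0.498, 0.619], [-0.348, 0.867, 0.356], [-0.714, 0.001, -0.7]]
ft_force: [0.8, 0.2, 0.9]
finger_gap: 0.82
grip_force: 0.0
```

```bash
python3 - <<'E'
from h import *
s=r.sense();print(s["clock"],s["tcp_pos"],s["q"].round(2))
c=look("wrist");cv2.imwrite("pics/w7.png",c["frame"][:,:,::-1])
c=look("top");P=pts(c);B=bottles(c);print(B)
m=(P[...,2]>.16)&(P[...,2]<.19)&(np.abs(P[...,0]-.58)<.06)&(np.abs(P[...,1]-.38)<.06);q=P[m];print(len(q),q.mean(0).round(4),q[:,2].min(),q[:,2].max())
E
```

```text
46.3 [0.49498842 0.3339991  0.23458232] [ 0.49 -0.72  2.32  0.03  0.74 -1.61]
{'b': {'hue': np.float64(176.0), 'org': array([ 0.6185, -0.3429], dtype=float32), 'az': 59.1, 'L': 0.13, 'wid': 0.052, 'n': 766}, 'a': {'hue': np.float64(104.0), 'org': array([ 0.5288, -0.239 ], dtype=float32), 'az': 55.2, 'L': 0.13, 'wid': 0.053, 'n': 757}}
393 [0.5828 0.3799 0.1735] 0.16062942928249457 0.18071561925518664
```

View pics/w7.png

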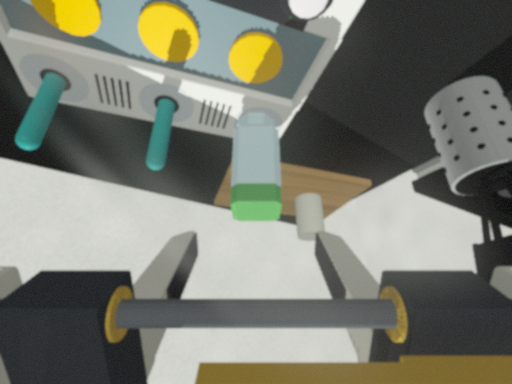

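```bash
python3 - <<'E'
from h import *
b=dict(org=np.array([.5288,-.2392]),az=55.8)
A=bott(b,45,.1,gx=.022)
seq([([.46,.2,.28],Rt(120,0)),([.47,-.2,.2],Rt(-34.2,0)),A,bott(b,45,0,gx=.022)])
from k import *
print(ik(*A),ik(*bott(b,45,0,gx=.022)))
E
```

```text
[0.065, -0.197, -0.209, -0.0, 0.251, -0.001] rows 8 -> [0.46 0.2  0.28]
[0.128, -0.234, 0.053, 0.0, 0.0, 0.286] rows 9 -> [0.463 0.067 0.253]
[-0.104, -0.246, 0.053, 0.0, 0.0, 0.286] rows 9 -> [ 0.467 -0.067  0.227]
[-0.257, -0.072, 0.053, 0.0, 0.0, 0.286] rows 9 -> [ 0.47 -0.2   0.2 ]
[-0.125, 0.141, 0.257, -0.0, 0.25, 0.0] rows 8 -> [ 0.493 -0.292  0.071]
[0.0, 0.0, 0.2, 0.0, 0.0, 0.0] rows 4 -> [ 0.533 -0.233  0.001]
(np.float64(-1.01), array([0.42, 1.61]), 'fore pitch', np.float64(116.0), 'q5', np.float64(87.0)) (np.float64(-0.9), array([0.48, 1.68]), 'fore pitch', np.float64(124.0), 'q5', np.float64(77.0))k.py:8: RuntimeWarning: invalid value encountered in sqrt
  w=np.array(p)-x[5]*z; return np.sqrt(w[0]**2+w[1]**2-x[6]**2),w[2]
```

Request:
apply_moves:
  motion:
    - [[0.065,-0.197,-0.209,0,0.25,0],[0.065,-0.197,-0.209,0,0.25,0],[0.065,-0.197,-0.209,0,0.25,0],[0.065,-0.197,-0.209,0,0.25,0],[0.065,-0.197,-0.209,0,0.25,0],[0.065,-0.197,-0.209,0,0.25,0],[0.065,-0.197,-0.209,0,0.25,0]]

```text
clock: 46.98
tcp_pos: [0.4613, 0.1997, 0.2762]
tcp_rot: [[-0.868, -0.496, -0.008], [-0.496, 0.868, -0.003], [0.009, 0.001, -1.0]]
ft_force: [-0.9, 0.5, -0.4]
finger_gap: 0.821
grip_force: 0.0
```

Request:
apply_moves:
  motion:
    - [[0.128,-0.234,0.053,0,0,0.286],[0.128,-0.234,0.053,0,0,0.286],[0.128,-0.234,0.053,0,0,0.286],[0.128,-0.234,0.053,0,0,0.286],[0.128,-0.234,0.053,0,0,0.286],[0.128,-0.234,0.053,0,0,0.286],[0.128,-0.234,0.053,0,0,0.286],[0.128,-0.234,0.053,0,0,0.286]]

```text
clock: 47.65
tcp_pos: [0.4625, 0.0664, 0.2495]
tcp_rot: [[-0.927, 0.375, -0.004], [0.375, 0.927, 0.001], [0.004, 0.0, -1.0]]
ft_force: [-0.9, -0.0, 1.1]
finger_gap: 0.82
grip_force: 0.0
```

Request:
apply_moves:
  motion:
    - [[-0.104,-0.246,0.053,0,0,0.286],[-0.104,-0.246,0.053,0,0,0.286],[-0.104,-0.246,0.053,0,0,0.286],[-0.104,-0.246,0.053,0,0,0.286],[-0.104,-0.246,0.053,0,0,0.286],[-0.104,-0.246,0.053,0,0,0.286],[-0.104,-0.246,0.053,0,0,0.286],[-0.104,-0.246,0.053,0,0,0.286]]

```text
clock: 48.32
tcp_pos: [0.4653, -0.0668, 0.2238]
tcp_rot: [[-0.287, 0.958, -0.002], [0.958, 0.287, 0.002], [0.003, -0.001, -1.0]]
ft_force: [-0.1, -0.6, -0.3]
finger_gap: 0.822
grip_force: 0.0
```

Request:
apply_moves:
  motion:
    - [[-0.257,-0.072,0.053,0,0,0.286],[-0.257,-0.072,0.053,0,0,0.286],[-0.257,-0.072,0.053,0,0,0.286],[-0.257,-0.072,0.053,0,0,0.286],[-0.257,-0.072,0.053,0,0,0.286],[-0.257,-0.072,0.053,0,0,0.286],[-0.257,-0.072,0.053,0,0,0.286],[-0.257,-0.072,0.053,0,0,0.286]]

```text
clock: 48.98
tcp_pos: [0.4683, -0.2001, 0.1976]
tcp_rot: [[0.569, 0.823, -0.001], [0.823, -0.569, 0.003], [0.002, -0.002, -1.0]]
ft_force: [-0.1, 0.0, 0.0]
finger_gap: 0.816
grip_force: 0.0
```

Request:
apply_moves:
  motion:
    - [[-0.125,0.141,0.2,0,0.25,0],[-0.125,0.141,0.2,0,0.25,0],[-0.125,0.141,0.2,0,0.25,0],[-0.125,0.141,0.2,0,0.25,0],[-0.125,0.141,0.2,0,0.25,0],[-0.125,0.141,0.2,0,0.25,0],[-0.125,0.141,0.2,0,0.25,0],[-0.125,0.141,0.2,0,0.25,0]]

```text
clock: 49.65
tcp_pos: [0.4891, -0.2914, 0.0954]
tcp_rot: [[0.401, 0.823, 0.401], [0.578, -0.568, 0.586], [0.711, -0.003, -0.704]]
ft_force: [1.2, -0.6, -0.1]
finger_gap: 0.822
grip_force: 0.0
```

```bash
cat >> h.py <<'E'
def near(c,o,z0=.045,z1=.062):
    P=pts(c);m=(P[...,2]>z0)&(P[...,2]<z1)&(np.hypot(P[...,0]-o[0],P[...,1]-o[1])<.085)
    n,l,s,ce=cv2.connectedComponentsWithStats(m.astype(np.uint8));i=1+s[1:,4].argmax()
    q=P[l==i];return len(q),cv2.minAreaRect(q[:,:2].astype(np.float32))
E
python3 - <<'E'
from h import *
s=r.sense();print(s["clock"],s["tcp_pos"],s["q"].round(2))
b=dict(org=np.array([.5288,-.2392]),az=55.8)
print(near(look("wrist"),b["org"]),bottles(look("top")))
print(rel(*bott(b,45,.1,gx=.022)))
E
```

```text
49.65 [ 0.48910263 -0.29143078  0.09543153] [-1.1   0.38  1.61  0.68  1.59 -0.63]
(6304, ((0.5266947150230408, -0.2382749319076538), (0.131163090467453, 0.05605904012918472), 55.55845260620117)) {'b': {'hue': np.float64(176.0), 'org': array([ 0.6188, -0.3436], dtype=float32), 'az': 57.6, 'L': 0.13, 'wid': 0.052, 'n': 774}, 'a': {'hue': np.float64(105.0), 'org': array([ 0.5285, -0.2391], dtype=float32), 'az': 55.7, 'L': 0.129, 'wid': 0.053, 'n': 760}}
[-0.037, 0.004, 0.039, 0.001, 0.0, -0.001]
```

Request:
apply_moves:
  motion:
    - [[-0.037,0.002,0.038,0,0,0],[-0.037,0.002,0.08,0,0,0],[-0.037,0.002,0.14,0,0,0],[-0.037,0.002,0.2,0,0,0],[-0.037,0.002,0.23,0,0,0],[-0.037,0.002,0.238,0,0,0],[-0.037,0.002,0.238,0,0,0],[-0.037,0.002,0.238,0,0,0]]

```text
clock: 50.42
tcp_pos: [0.5331, -0.2341, 0.0034]
tcp_rot: [[0.399, 0.824, 0.402], [0.584, -0.566, 0.582], [0.707, 0.003, -0.707]]
ft_force: [0.5, -0.1, 0.4]
finger_gap: 0.818
grip_force: 0.0
```

Request:
apply_moves:
  motion:
    - [[0,0,0,0,0,0],[0,0,0,0,0,0],[0,0,0,0,0,0],[0,0,0,0,0,0],[0,0,0,0,0,0],[0,0,0,0,0,0]]
  claw: 0.4

```text
clock: 50.92
tcp_pos: [0.5324, -0.2343, 0.0025]
tcp_rot: [[0.401, 0.823, 0.403], [0.581, -0.568, 0.582], [0.708, 0.001, -0.706]]
ft_force: [-3.7, -1.9, 6.1]
finger_gap: 0.6
grip_force: 20.0
```

```bash
python3 - <<'E'
from h import *
s=r.sense();print(s["tcp_pos"],s["finger_gap"],s["grip_force"],s["ft_force"])
b=dict(org=np.array([.5277,-.2387]),az=55.8);print(rel(*bott(b,45,0,gx=.022)))
p=s["tcp_pos"];A=p+[0,0,.16]
P1,R1=place(2,16,.18,.022,-45);print(P1)
seq([(A,s["tcp_rot"]),([.50,-.17,.24],Rt(-34.2,0)),([.48,.1,.28],Rt(106,0)),(P1-[.05,.02,-.06],R1),(P1,R1)])
E
```

```text
[ 0.53236981 -0.23426556  0.00248531] 0.599852625764762 20.001294835237786 [-3.68880261 -1.87002479  6.08340154]
[-0.001, -0.003, 0.004, 0.002, -0.001, -0.002]
[0.63270816 0.27358856 0.23765507]
[0.227, 0.0, -0.226, 0.0, 0.0, 0.0] rows 5 -> [ 0.532 -0.234  0.162]
[0.159, -0.126, -0.061, 0.001, -0.251, -0.002] rows 8 -> [ 0.5  -0.17  0.24]
[0.141, -0.112, -0.027, -0.0, -0.0, -0.26] rows 8 -> [ 0.493 -0.08   0.253]
[0.179, 0.026, -0.027, -0.0, -0.0, -0.26] rows 8 -> [0.487 0.01  0.267]
[0.103, 0.148, -0.027, -0.0, -0.0, -0.26] rows 8 -> [0.48 0.1  0.28]
[-0.282, 0.239, -0.035, -0.0, -0.25, 0.0] rows 8 -> [0.583 0.254 0.298]
[0.009, 0.011, 0.161, 0.0, 0.0, 0.0] rows 3 -> [0.633 0.274 0.238]
```

Request:
apply_moves:
  motion:
    - [[0.05,0,-0.05,0,0,0],[0.11,0,-0.11,0,0,0],[0.17,0,-0.17,0,0,0],[0.227,0,-0.226,0,0,0],[0.227,0,-0.226,0,0,0],[0.227,0,-0.226,0,0,0]]

```text
clock: 51.42
tcp_pos: [0.5334, -0.235, 0.1647]
tcp_rot: [[0.398, 0.823, 0.405], [0.585, -0.568, 0.579], [0.707, 0.006, -0.708]]
ft_force: [-0.1, 0.7, -2.4]
finger_gap: 0.604
grip_force: 20.0
```

Request:
apply_moves:
  motion:
    - [[0.159,-0.126,-0.061,0,-0.25,-0.002],[0.159,-0.126,-0.061,0,-0.25,-0.002],[0.159,-0.126,-0.061,0,-0.25,-0.002],[0.159,-0.126,-0.061,0,-0.25,-0.002],[0.159,-0.126,-0.061,0,-0.25,-0.002],[0.159,-0.126,-0.061,0,-0.25,-0.002],[0.159,-0.126,-0.061,0,-0.25,-0.002]]

```text
clock: 52.0
tcp_pos: [0.5007, -0.1677, 0.2394]
tcp_rot: [[0.561, 0.828, -0.0], [0.828, -0.561, -0.006], [-0.005, 0.003, -1.0]]
ft_force: [0.3, 0.7, -2.1]
finger_gap: 0.6
grip_force: 20.0
```

Request:
apply_moves:
  motion:
    - [[0.141,-0.112,-0.027,0,0,-0.26],[0.141,-0.112,-0.027,0,0,-0.26],[0.141,-0.112,-0.027,0,0,-0.26],[0.141,-0.112,-0.027,0,0,-0.26],[0.141,-0.112,-0.027,0,0,-0.26],[0.141,-0.112,-0.027,0,0,-0.26],[0.141,-0.112,-0.027,0,0,-0.26]]

```text
clock: 52.58
tcp_pos: [0.4924, -0.0789, 0.2505]
tcp_rot: [[-0.225, 0.974, -0.002], [0.974, 0.225, 0.001], [0.002, -0.001, -1.0]]
ft_force: [0.0, -0.4, -1.1]
finger_gap: 0.6
grip_force: 20.0
```

Request:
apply_moves:
  motion:
    - [[0.179,0.026,-0.027,0,0,-0.26],[0.179,0.026,-0.027,0,0,-0.26],[0.179,0.026,-0.027,0,0,-0.26],[0.179,0.026,-0.027,0,0,-0.26],[0.179,0.026,-0.027,0,0,-0.26],[0.179,0.026,-0.027,0,0,-0.26],[0.179,0.026,-0.027,0,0,-0.26]]

```text
clock: 53.17
tcp_pos: [0.4857, 0.0111, 0.2641]
tcp_rot: [[-0.864, 0.503, -0.002], [0.503, 0.864, 0.0], [0.002, -0.001, -1.0]]
ft_force: [-0.4, -0.4, -1.6]
finger_gap: 0.602
grip_force: 20.0
```

Request:
apply_moves:
  motion:
    - [[0.103,0.148,-0.027,0,0,-0.26],[0.103,0.148,-0.027,0,0,-0.26],[0.103,0.148,-0.027,0,0,-0.26],[0.103,0.148,-0.027,0,0,-0.26],[0.103,0.148,-0.027,0,0,-0.26],[0.103,0.148,-0.027,0,0,-0.26],[0.103,0.148,-0.027,0,0,-0.26]]

```text
clock: 53.75
tcp_pos: [0.4792, 0.1008, 0.2775]
tcp_rot: [[-0.958, -0.286, -0.002], [-0.286, 0.958, -0.0], [0.002, 0.0, -1.0]]
ft_force: [-0.0, 0.4, -1.4]
finger_gap: 0.601
grip_force: 20.0
```

```bash
python3 - <<'E'
from h import *
s=r.sense();print(s["tcp_pos"],s["q"].round(2),s["finger_gap"],s["grip_force"])
P1,R1=place(2,16,.18,.022,-45)
seq([(P1-[.05,.02,-.06],R1),(P1,R1)])
E
```

```text
[0.47919292 0.10080859 0.27748388] [ 0.1  -0.19  1.65 -0.    1.68 -1.76] 0.6005831961632432 19.998460959177464
[-0.286, 0.234, -0.041, 0.001, -0.251, 0.003] rows 8 -> [0.583 0.254 0.298]
[0.009, 0.011, 0.161, 0.0, 0.0, 0.0] rows 3 -> [0.633 0.274 0.238]
```

Request:
apply_moves:
  motion:
    - [[-0.286,0.234,-0.041,0.001,-0.251,0.003],[-0.286,0.234,-0.041,0.001,-0.251,0.003],[-0.286,0.234,-0.041,0.001,-0.251,0.003],[-0.286,0.234,-0.041,0.001,-0.251,0.003],[-0.286,0.234,-0.041,0.001,-0.251,0.003],[-0.286,0.234,-0.041,0.001,-0.251,0.003],[-0.286,0.234,-0.041,0.001,-0.251,0.003],[-0.286,0.234,-0.041,0.001,-0.251,0.003]]

```text
clock: 54.42
tcp_pos: [0.5811, 0.2523, 0.2919]
tcp_rot: [[-0.683, -0.27, 0.679], [-0.193, 0.963, 0.189], [-0.705, -0.001, -0.709]]
ft_force: [-0.1, -0.5, -0.4]
finger_gap: 0.602
grip_force: 20.0
```

Request:
apply_moves:
  motion:
    - [[0.009,0.011,0.161,0,0,0],[0.009,0.011,0.161,0,0,0],[0.009,0.011,0.161,0,0,0],[0.009,0.011,0.161,0,0,0],[0.009,0.011,0.161,0,0,0],[0.009,0.011,0.161,0,0,0],[0.009,0.011,0.161,0,0,0]]

```text
clock: 55.0
tcp_pos: [0.6365, 0.2729, 0.2452]
tcp_rot: [[-0.674, -0.268, 0.688], [-0.187, 0.963, 0.192], [-0.714, 0.001, -0.7]]
ft_force: [-0.3, 0.4, -1.4]
finger_gap: 0.601
grip_force: 20.0
```

```bash
python3 - <<'E'
from h import *
s=r.sense();print(s["tcp_pos"],s["q"].round(2),s["finger_gap"],s["grip_force"])
for z in(.18,.09,.047,.045): print(rel(*place(2,16,z,.022,-45)))
c=look("scene");P=pts(c)
m=(P[...,2]>.19)&(P[...,2]<.24)&(np.abs(P[...,0]-.605)<.05)&(np.abs(P[...,1]-.265)<.05);q=P[m];print(len(q),q.mean(0).round(4),q.min(0).round(3),q.max(0).round(3))
E
```

```text
[0.63653054 0.27288741 0.24520982] [ 0.37 -0.37  2.08 -0.12  0.64 -1.4 ] 0.600703080974762 19.999843386467546
[0.016, 0.003, 0.006, -0.002, 0.003, -0.002]
[0.144, 0.003, 0.132, -0.002, 0.003, -0.002]
[0.206, 0.003, 0.192, -0.002, 0.003, -0.002]
[0.209, 0.003, 0.194, -0.002, 0.003, -0.002]
339 [0.6286 0.2796 0.2179] [0.584 0.245 0.19 ] [0.645 0.3   0.24 ]
```

Request:
apply_moves:
  motion:
    - [[0.016,0.003,0.006,0,0.003,0],[0.016,0.003,0.006,0,0.003,0],[0.04,0.003,0.03,0,0.003,0],[0.07,0.003,0.06,0,0.003,0],[0.1,0.003,0.09,0,0.003,0],[0.13,0.003,0.12,0,0.003,0],[0.144,0.003,0.132,0,0.003,0],[0.144,0.003,0.132,0,0.003,0]]

```text
clock: 55.72
tcp_pos: [0.6294, 0.2723, 0.1397]
tcp_rot: [[-0.687, -0.268, 0.675], [-0.192, 0.963, 0.188], [-0.701, -0.0, -0.713]]
ft_force: [0.1, -0.8, -2.2]
finger_gap: 0.599
grip_force: 20.0
```

```bash
python3 - <<'E'
from h import *
s=r.sense();print(s["tcp_pos"],s["ft_force"],s["q"].round(2),s["finger_gap"])
print(rel(*place(2,16,.045,.022,-45)))
E
```

```text
[0.62944251 0.27232441 0.13971046] [ 0.14923954 -0.75866062 -2.18886193] [ 0.38 -0.25  2.18 -0.17  0.45 -1.34] 0.5985516415604035
[0.047, 0.001, 0.058, -0.002, -0.003, -0.002]
```

Request:
apply_moves:
  motion:
    - [[0.016,0.001,0.018,0,0,0],[0.03,0.001,0.035,0,0,0],[0.04,0.001,0.045,0,0,0],[0.046,0.001,0.054,0,0,0],[0.05,0.001,0.057,0,0,0],[0.05,0.001,0.057,0,0,0],[0.05,0.001,0.057,0,0,0],[0.05,0.001,0.057,0,0,0]]

```text
clock: 56.38
tcp_pos: [0.6342, 0.2745, 0.107]
tcp_rot: [[-0.683, -0.268, 0.68], [-0.19, 0.963, 0.19], [-0.705, 0.0, -0.709]]
ft_force: [-0.2, 0.1, -1.3]
finger_gap: 0.605
grip_force: 20.0
```

Request:
apply_moves:
  motion:
    - [[0,0,0,0,0,0],[0,0,0,0,0,0],[0,0,0,0,0,0]]

```text
clock: 56.63
tcp_pos: [0.634, 0.2744, 0.1065]
tcp_rot: [[-0.683, -0.268, 0.679], [-0.19, 0.963, 0.189], [-0.705, 0.0, -0.709]]
ft_force: [-0.6, 0.1, -1.9]
finger_gap: 0.597
grip_force: 20.0
```

Not yet in contact; a little lower, then release and retract.

Request:
apply_moves:
  motion:
    - [[0.003,0,0.003,0,0,0],[0.006,0,0.004,0,0,0],[0.006,0,0.004,0,0,0],[0.006,0,0.004,0,0,0],[0.006,0,0.004,0,0,0]]

```text
clock: 57.05
tcp_pos: [0.6346, 0.2747, 0.1049]
tcp_rot: [[-0.681, -0.269, 0.682], [-0.19, 0.963, 0.19], [-0.708, 0.0, -0.707]]
ft_force: [-1.1, -0.1, 4.7]
finger_gap: 0.601
grip_force: 20.0
```

Request:
apply_moves:
  motion:
    - [[0,0,0,0,0,0],[0,0,0,0,0,0],[0,0,0,0,0,0],[0,0,0,0,0,0]]
  claw: 0.8

```text
clock: 57.38
tcp_pos: [0.6328, 0.274, 0.102]
tcp_rot: [[-0.684, -0.268, 0.678], [-0.191, 0.963, 0.189], [-0.704, 0.0, -0.71]]
ft_force: [-0.0, 0.4, -0.5]
finger_gap: 0.787
grip_force: 0.0
```

Request:
apply_moves:
  motion:
    - [[0,0,-0.05,0,0,0],[0,0,-0.1,0,0,0],[0,0,-0.17,0,0,0],[0,0,-0.24,0,0,0],[0,0,-0.32,0,0,0],[0,0,-0.36,0,0,0],[0,0,-0.36,0,0,0]]

```text
clock: 57.97
tcp_pos: [0.511, 0.2407, 0.2366]
tcp_rot: [[-0.678, -0.269, 0.684], [-0.188, 0.963, 0.192], [-0.711, 0.002, -0.703]]
ft_force: [1.0, 0.3, 0.6]
finger_gap: 0.803
grip_force: 0.0
```

```bash
python3 - <<'E'
from h import *
s=r.sense();print(s["clock"],s["tcp_pos"],s["q"].round(2))
c=look("top");P=pts(c);B=bottles(c);print(B)
for k in(1,2):
    m=(P[...,2]>.16)&(P[...,2]<.2)&(np.hypot(P[...,0]-PEG[k][0],P[...,1]-PEG[k][1])<.055);q=P[m];print(len(q),q.mean(0).round(4) if len(q) else 0, q[:,2].max() if len(q) else 0)
b=B["b"]
A=bott(b,45,.1,gx=.022)
seq([([.46,.1,.28],Rt(106,0)),([.53,-.27,.22],Rt(b["az"]-90,0)),A])
from k import *
print(ik(*A),ik(*bott(b,45,0,gx=.022)))
E
```

```text
57.9667 [0.5110276  0.24069864 0.23664232] [ 0.43 -0.83  2.38 -0.15  0.81 -1.36]
{'b': {'hue': np.float64(176.0), 'org': array([ 0.6186, -0.3435], dtype=float32), 'az': 58.3, 'L': 0.13, 'wid': 0.053, 'n': 769}}
393 [0.583  0.3799 0.1737] 0.1813848835056211
379 [0.6087 0.2633 0.1735] 0.18134763025587786
[0.058, -0.243, -0.189, -0.0, 0.251, -0.002] rows 8 -> [0.46 0.1  0.28]
[0.023, -0.25, 0.04, 0.0, 0.0, 0.255] rows 8 -> [ 0.483 -0.023  0.26 ]
[-0.163, -0.191, 0.04, 0.0, 0.0, 0.255] rows 8 -> [ 0.507 -0.147  0.24 ]
[-0.251, -0.015, 0.04, 0.0, 0.0, 0.255] rows 8 -> [ 0.53 -0.27  0.22]
[-0.159, 0.228, 0.297, -0.0, 0.25, -0.0] rows 8 -> [ 0.585 -0.397  0.071]
(np.float64(-0.97), array([0.79, 1.08]), 'fore pitch', np.float64(107.0), 'q5', np.float64(94.0)) (np.float64(-0.88), array([0.82, 1.18]), 'fore pitch', np.float64(115.0), 'q5', np.float64(85.0))k.py:8: RuntimeWarning: invalid value encountered in sqrt
  w=np.array(p)-x[5]*z; return np.sqrt(w[0]**2+w[1]**2-x[6]**2),w[2]
```

Request:
apply_moves:
  motion:
    - [[0.058,-0.243,-0.189,0,0.25,-0.002],[0.058,-0.243,-0.189,0,0.25,-0.002],[0.058,-0.243,-0.189,0,0.25,-0.002],[0.058,-0.243,-0.189,0,0.25,-0.002],[0.058,-0.243,-0.189,0,0.25,-0.002],[0.058,-0.243,-0.189,0,0.25,-0.002],[0.058,-0.243,-0.189,0,0.25,-0.002]]

```text
clock: 58.6
tcp_pos: [0.4611, 0.0985, 0.2739]
tcp_rot: [[-0.962, -0.271, -0.013], [-0.271, 0.963, -0.005], [0.014, -0.002, -1.0]]
ft_force: [1.0, 0.1, -0.4]
finger_gap: 0.799
grip_force: 0.0
```

Request:
apply_moves:
  motion:
    - [[0.023,-0.25,0.04,0,0,0.255],[0.023,-0.25,0.04,0,0,0.255],[0.023,-0.25,0.04,0,0,0.255],[0.023,-0.25,0.04,0,0,0.255],[0.023,-0.25,0.04,0,0,0.255],[0.023,-0.25,0.04,0,0,0.255],[0.023,-0.25,0.04,0,0,0.255]]

```text
clock: 59.18
tcp_pos: [0.4827, -0.0246, 0.2542]
tcp_rot: [[-0.861, 0.508, -0.007], [0.508, 0.861, -0.002], [0.004, -0.005, -1.0]]
ft_force: [0.0, -1.1, -0.0]
finger_gap: 0.8
grip_force: 0.0
```

Request:
apply_moves:
  motion:
    - [[-0.163,-0.191,0.04,0,0,0.255],[-0.163,-0.191,0.04,0,0,0.255],[-0.163,-0.191,0.04,0,0,0.255],[-0.163,-0.191,0.04,0,0,0.255],[-0.163,-0.191,0.04,0,0,0.255],[-0.163,-0.191,0.04,0,0,0.255],[-0.163,-0.191,0.04,0,0,0.255]]

```text
clock: 59.77
tcp_pos: [0.5053, -0.1481, 0.2342]
tcp_rot: [[-0.235, 0.972, -0.006], [0.972, 0.235, -0.002], [-0.0, -0.007, -1.0]]
ft_force: [0.2, -0.7, 0.5]
finger_gap: 0.798
grip_force: 0.0
```

Request:
apply_moves:
  motion:
    - [[-0.251,-0.015,0.04,0,0,0.255],[-0.251,-0.015,0.04,0,0,0.255],[-0.251,-0.015,0.04,0,0,0.255],[-0.251,-0.015,0.04,0,0,0.255],[-0.251,-0.015,0.04,0,0,0.255],[-0.251,-0.015,0.04,0,0,0.255],[-0.251,-0.015,0.04,0,0,0.255]]

```text
clock: 60.35
tcp_pos: [0.5283, -0.2716, 0.214]
tcp_rot: [[0.534, 0.845, -0.006], [0.845, -0.534, -0.001], [-0.004, -0.005, -1.0]]
ft_force: [-0.5, 0.0, -0.6]
finger_gap: 0.8
grip_force: 0.0
```

Request:
apply_moves:
  motion:
    - [[-0.159,0.228,0.25,0,0.25,0],[-0.159,0.228,0.25,0,0.25,0],[-0.159,0.228,0.25,0,0.25,0],[-0.159,0.228,0.25,0,0.25,0],[-0.159,0.228,0.25,0,0.25,0],[-0.159,0.228,0.25,0,0.25,0],[-0.159,0.228,0.25,0,0.25,0],[-0.159,0.228,0.25,0,0.25,0]]

```text
clock: 61.02
tcp_pos: [0.5796, -0.3995, 0.0843]
tcp_rot: [[0.383, 0.847, 0.37], [0.592, -0.532, 0.605], [0.709, -0.012, -0.705]]
ft_force: [-0.4, -0.1, -0.9]
finger_gap: 0.802
grip_force: 0.0
```

```bash
python3 - <<'E'
from h import *
s=r.sense();print(s["clock"],s["tcp_pos"],s["q"].round(2))
b=dict(org=np.array([.6187,-.3434]),az=57.6)
print(near(look("wrist"),b["org"]),bottles(look("top")))
print(rel(*bott(b,45,.1,gx=.022)))
E
```

```text
61.0167 [ 0.57956979 -0.39953107  0.08428336] [-1.05  0.77  1.08  0.68  1.7  -0.54]
(6640, ((0.6168273091316223, -0.34321272373199463), (0.13084712624549866, 0.05604703724384308), 57.582374572753906)) {'b': {'hue': np.float64(176.0), 'org': array([ 0.6193, -0.344 ], dtype=float32), 'az': 57.2, 'L': 0.129, 'wid': 0.052, 'n': 759}}
[-0.022, 0.002, 0.03, -0.003, 0.001, 0.001]
```

Request:
apply_moves:
  motion:
    - [[-0.022,0.001,0.03,-0.002,0,0],[-0.022,0.001,0.08,-0.002,0,0],[-0.022,0.001,0.14,-0.002,0,0],[-0.022,0.001,0.2,-0.002,0,0],[-0.022,0.001,0.222,-0.002,0,0],[-0.022,0.001,0.23,-0.002,0,0],[-0.022,0.001,0.23,-0.002,0,0],[-0.022,0.001,0.23,-0.002,0,0]]

```text
clock: 61.78
tcp_pos: [0.623, -0.3382, 0.0055]
tcp_rot: [[0.373, 0.848, 0.377], [0.605, -0.53, 0.594], [0.703, 0.007, -0.711]]
ft_force: [0.5, -0.6, 0.2]
finger_gap: 0.8
grip_force: 0.0
```

Request:
apply_moves:
  motion:
    - [[0,0,0,0,0,0],[0,0,0,0,0,0],[0,0,0,0,0,0],[0,0,0,0,0,0],[0,0,0,0,0,0],[0,0,0,0,0,0]]
  claw: 0.4

```text
clock: 62.28
tcp_pos: [0.6224, -0.3382, 0.0045]
tcp_rot: [[0.374, 0.847, 0.377], [0.604, -0.531, 0.594], [0.704, 0.005, -0.71]]
ft_force: [-2.2, -2.1, 5.2]
finger_gap: 0.602
grip_force: 20.0
```

```bash
python3 - <<'E'
from h import *
s=r.sense();print(s["tcp_pos"],s["finger_gap"],s["grip_force"],s["ft_force"])
b=dict(org=np.array([.6178,-.3434]),az=57.5);print(rel(*bott(b,45,0,gx=.022)))
p=s["tcp_pos"];A=p+[0,0,.16]
P1,R1=place(3,12,.18,.022,-45);print(P1)
seq([(A,s["tcp_rot"]),([.55,-.25,.24],Rt(-32.5,0)),([.51,-.02,.28],Rt(102,0)),(P1-[.05,.02,-.06],R1),(P1,R1)])
E
```

```text
[ 0.62235117 -0.33815125  0.00450063] 0.6023649194163276 19.99775527016027 [-2.20971225 -2.12721116  5.17876752]
[-0.005, -0.002, 0.006, -0.0, 0.001, 0.003]
[0.65770367 0.15460115 0.23765507]
[0.225, 0.002, -0.227, 0.0, 0.0, 0.0] rows 5 -> [ 0.622 -0.338  0.165]
[0.159, -0.215, -0.057, 0.001, -0.249, 0.003] rows 8 -> [ 0.55 -0.25  0.24]
[0.115, -0.105, -0.027, -0.0, -0.0, -0.249] rows 8 -> [ 0.537 -0.173  0.253]
[0.155, 0.007, -0.027, -0.0, -0.0, -0.249] rows 8 -> [ 0.523 -0.097  0.267]
[0.106, 0.114, -0.027, -0.0, -0.0, -0.249] rows 8 -> [ 0.51 -0.02  0.28]
[-0.255, 0.262, -0.035, 0.0, -0.25, -0.0] rows 8 -> [0.608 0.135 0.298]
[0.01, 0.018, 0.16, 0.0, 0.0, 0.0] rows 3 -> [0.658 0.155 0.238]
```

Request:
apply_moves:
  motion:
    - [[0.05,0,-0.05,0,0,0],[0.11,0,-0.11,0,0,0],[0.17,0,-0.17,0,0,0],[0.225,0.002,-0.227,0,0,0],[0.225,0.002,-0.227,0,0,0],[0.225,0.002,-0.227,0,0,0]]

```text
clock: 62.78
tcp_pos: [0.6239, -0.339, 0.1672]
tcp_rot: [[0.372, 0.847, 0.379], [0.607, -0.531, 0.591], [0.702, 0.01, -0.712]]
ft_force: [1.0, -0.1, -1.4]
finger_gap: 0.598
grip_force: 20.0
```

Request:
apply_moves:
  motion:
    - [[0.159,-0.215,-0.057,0,-0.249,0.003],[0.159,-0.215,-0.057,0,-0.249,0.003],[0.159,-0.215,-0.057,0,-0.249,0.003],[0.159,-0.215,-0.057,0,-0.249,0.003],[0.159,-0.215,-0.057,0,-0.249,0.003],[0.159,-0.215,-0.057,0,-0.249,0.003],[0.159,-0.215,-0.057,0,-0.249,0.003]]

```text
clock: 63.37
tcp_pos: [0.5511, -0.2477, 0.2395]
tcp_rot: [[0.536, 0.844, -0.002], [0.844, -0.536, -0.007], [-0.007, 0.002, -1.0]]
ft_force: [0.3, 0.4, -2.2]
finger_gap: 0.604
grip_force: 20.0
```

Request:
apply_moves:
  motion:
    - [[0.115,-0.105,-0.027,0,0,-0.249],[0.115,-0.105,-0.027,0,0,-0.249],[0.115,-0.105,-0.027,0,0,-0.249],[0.115,-0.105,-0.027,0,0,-0.249],[0.115,-0.105,-0.027,0,0,-0.249],[0.115,-0.105,-0.027,0,0,-0.249],[0.115,-0.105,-0.027,0,0,-0.249]]

```text
clock: 63.95
tcp_pos: [0.5361, -0.1719, 0.2497]
tcp_rot: [[-0.221, 0.975, -0.005], [0.975, 0.221, 0.001], [0.002, -0.004, -1.0]]
ft_force: [-0.5, -0.8, -2.0]
finger_gap: 0.603
grip_force: 20.0
```

Request:
apply_moves:
  motion:
    - [[0.155,0.007,-0.027,0,0,-0.249],[0.155,0.007,-0.027,0,0,-0.249],[0.155,0.007,-0.027,0,0,-0.249],[0.155,0.007,-0.027,0,0,-0.249],[0.155,0.007,-0.027,0,0,-0.249],[0.155,0.007,-0.027,0,0,-0.249],[0.155,0.007,-0.027,0,0,-0.249]]

```text
clock: 64.53
tcp_pos: [0.5231, -0.0956, 0.2633]
tcp_rot: [[-0.844, 0.536, -0.005], [0.536, 0.844, 0.0], [0.004, -0.002, -1.0]]
ft_force: [-0.2, -0.9, -1.1]
finger_gap: 0.599
grip_force: 20.0
```

Request:
apply_moves:
  motion:
    - [[0.106,0.114,-0.027,0,0,-0.249],[0.106,0.114,-0.027,0,0,-0.249],[0.106,0.114,-0.027,0,0,-0.249],[0.106,0.114,-0.027,0,0,-0.249],[0.106,0.114,-0.027,0,0,-0.249],[0.106,0.114,-0.027,0,0,-0.249],[0.106,0.114,-0.027,0,0,-0.249]]

```text
clock: 65.12
tcp_pos: [0.5096, -0.0192, 0.2768]
tcp_rot: [[-0.977, -0.215, -0.005], [-0.215, 0.977, -0.0], [0.005, 0.001, -1.0]]
ft_force: [-0.2, 0.2, -0.6]
finger_gap: 0.598
grip_force: 20.0
```

```bash
python3 - <<'E'
from h import *
s=r.sense();print(s["tcp_pos"],s["q"].round(2),s["finger_gap"],s["grip_force"])
P1,R1=place(3,12,.18,.022,-45)
seq([(P1-[.05,.02,-.06],R1),(P1,R1)])
E
```

```text
[ 0.50962176 -0.01915191  0.27677937] [-0.14 -0.13  1.6  -0.    1.68 -1.92] 0.5981539528070204 19.989016211475246
[-0.257, 0.258, -0.043, 0.001, -0.251, 0.002] rows 8 -> [0.608 0.135 0.298]
[0.01, 0.018, 0.16, 0.0, 0.0, 0.0] rows 3 -> [0.658 0.155 0.238]
```

Request:
apply_moves:
  motion:
    - [[-0.257,0.258,-0.043,0.001,-0.251,0.002],[-0.257,0.258,-0.043,0.001,-0.251,0.002],[-0.257,0.258,-0.043,0.001,-0.251,0.002],[-0.257,0.258,-0.043,0.001,-0.251,0.002],[-0.257,0.258,-0.043,0.001,-0.251,0.002],[-0.257,0.258,-0.043,0.001,-0.251,0.002],[-0.257,0.258,-0.043,0.001,-0.251,0.002],[-0.257,0.258,-0.043,0.001,-0.251,0.002]]

```text
clock: 65.78
tcp_pos: [0.6059, 0.1336, 0.2921]
tcp_rot: [[-0.697, -0.201, 0.689], [-0.143, 0.98, 0.141], [-0.703, -0.001, -0.711]]
ft_force: [0.0, 0.3, -0.9]
finger_gap: 0.6
grip_force: 20.0
```

Request:
apply_moves:
  motion:
    - [[0.01,0.018,0.16,0,0,0],[0.01,0.018,0.16,0,0,0],[0.01,0.018,0.16,0,0,0],[0.01,0.018,0.16,0,0,0],[0.01,0.018,0.16,0,0,0],[0.01,0.018,0.16,0,0,0],[0.01,0.018,0.16,0,0,0]]

```text
clock: 66.37
tcp_pos: [0.6611, 0.1526, 0.2448]
tcp_rot: [[-0.687, -0.2, 0.698], [-0.141, 0.98, 0.141], [-0.712, -0.002, -0.702]]
ft_force: [-0.3, 0.0, -0.3]
finger_gap: 0.599
grip_force: 20.0
```

```bash
python3 - <<'E'
from h import *
s=r.sense();print(s["tcp_pos"],s["q"].round(2),s["finger_gap"],s["grip_force"])
for z in(.18,.09,.045): print(rel(*place(3,12,z,.022,-45)))
c=look("scene");P=pts(c)
m=(P[...,2]>.19)&(P[...,2]<.24)&(np.abs(P[...,0]-.629)<.05)&(np.abs(P[...,1]-.148)<.05);q=P[m];print(len(q),q.mean(0).round(4),q.min(0).round(3),q.max(0).round(3))
E
```

```text
[0.66109385 0.15256279 0.24480548] [ 0.12 -0.43  2.12  0.1   0.66 -1.71] 0.5985479458460469 19.990437796222977
[0.014, 0.005, 0.006, -0.002, 0.002, -0.002]
[0.142, 0.006, 0.132, -0.002, 0.002, -0.002]
[0.207, 0.006, 0.195, -0.002, 0.002, -0.002]
309 [0.6522 0.1631 0.218 ] [0.61  0.128 0.191] [0.669 0.182 0.24 ]
```

Request:
apply_moves:
  motion:
    - [[0.014,0.005,0.006,0,0.002,0],[0.014,0.005,0.006,0,0.002,0],[0.04,0.005,0.03,0,0.002,0],[0.07,0.005,0.06,0,0.002,0],[0.1,0.005,0.09,0,0.002,0],[0.13,0.005,0.12,0,0.002,0],[0.142,0.005,0.132,0,0.002,0],[0.142,0.005,0.132,0,0.002,0]]

```text
clock: 67.08
tcp_pos: [0.6542, 0.1542, 0.1402]
tcp_rot: [[-0.699, -0.2, 0.687], [-0.143, 0.98, 0.14], [-0.701, -0.001, -0.713]]
ft_force: [-0.1, -0.1, -1.2]
finger_gap: 0.601
grip_force: 20.0
```

Request:
apply_moves:
  motion:
    - [[0.016,0.001,0.018,0,0,0],[0.03,0.001,0.035,0,0,0],[0.04,0.001,0.045,0,0,0],[0.046,0.001,0.054,0,0,0],[0.05,0.001,0.057,0,0,0],[0.05,0.001,0.057,0,0,0],[0.05,0.001,0.057,0,0,0],[0.05,0.001,0.057,0,0,0]]

```text
clock: 67.75
tcp_pos: [0.6591, 0.1554, 0.1072]
tcp_rot: [[-0.694, -0.2, 0.691], [-0.143, 0.98, 0.14], [-0.705, -0.001, -0.709]]
ft_force: [0.6, -0.0, -1.9]
finger_gap: 0.6
grip_force: 20.0
```

Request:
apply_moves:
  motion:
    - [[0,0,0,0,0,0],[0,0,0,0,0,0],[0,0,0,0,0,0]]

```text
clock: 68.0
tcp_pos: [0.6588, 0.1553, 0.1066]
tcp_rot: [[-0.695, -0.2, 0.691], [-0.143, 0.98, 0.14], [-0.705, -0.001, -0.709]]
ft_force: [-0.4, 0.0, -0.6]
finger_gap: 0.602
grip_force: 20.0
```

```bash
python3 - <<'E'
from h import *
print(rel(*place(3,12,.045,.022,-45)))
E
```

```text
[0.007, -0.001, 0.004, -0.002, -0.001, -0.002]
```

Request:
apply_moves:
  motion:
    - [[0.003,0,0.003,0,0,0],[0.006,0,0.004,0,0,0],[0.006,0,0.004,0,0,0],[0.006,0,0.004,0,0,0],[0.006,0,0.004,0,0,0]]

```text
clock: 68.42
tcp_pos: [0.6592, 0.1554, 0.1047]
tcp_rot: [[-0.693, -0.2, 0.693], [-0.142, 0.98, 0.14], [-0.707, -0.001, -0.707]]
ft_force: [-1.7, 0.4, 5.4]
finger_gap: 0.599
grip_force: 20.0
```

Contact. Release and retract.

Request:
apply_moves:
  motion:
    - [[0,0,0,0,0,0],[0,0,0,0,0,0],[0,0,0,0,0,0],[0,0,0,0,0,0]]
  claw: 0.8

```text
clock: 68.75
tcp_pos: [0.6576, 0.1551, 0.1021]
tcp_rot: [[-0.696, -0.2, 0.69], [-0.143, 0.98, 0.14], [-0.704, -0.001, -0.71]]
ft_force: [-1.0, 0.4, -0.2]
finger_gap: 0.791
grip_force: 0.0
```

Request:
apply_moves:
  motion:
    - [[0,0,-0.05,0,0,0],[0,0,-0.1,0,0,0],[0,0,-0.17,0,0,0],[0,0,-0.24,0,0,0],[0,0,-0.32,0,0,0],[0,0,-0.36,0,0,0],[0,0,-0.36,0,0,0]]

```text
clock: 69.33
tcp_pos: [0.5381, 0.1313, 0.2299]
tcp_rot: [[-0.699, -0.199, 0.686], [-0.143, 0.98, 0.139], [-0.7, -0.001, -0.714]]
ft_force: [0.5, 0.2, 0.7]
finger_gap: 0.802
grip_force: 0.0
```

```bash
python3 - <<'E'
from h import *
s=r.sense();print(s["clock"],s["tcp_pos"],s["q"].round(2))
c=look("top");P=pts(c)
for k in(1,2,3):
    m=(P[...,2]>.16)&(P[...,2]<.2)&(np.hypot(P[...,0]-PEG[k][0],P[...,1]-PEG[k][1])<.055);q=P[m];print(len(q),q.mean(0).round(4) if len(q) else 0, q[:,2].max() if len(q) else 0)
for ce,a,m in blobs(c,(15,90,80),(35,255,255),60): print(ce.round(0),a,np.median(P[m],0).round(3))
c=look("scene");cv2.imwrite("pics/scene8.png",cv2.resize(c["frame"][130:300,270:450,::-1],(635,600),interpolation=cv2.INTER_CUBIC))
seq([([.40,.3,.25],Rt(102,0))])
E
```

```text
69.3333 [0.53813157 0.13130448 0.22989932] [ 0.09 -0.89  2.41  0.1   0.85 -1.72]
393 [0.583  0.3801 0.1733] 0.1821092639976194
381 [0.6086 0.2633 0.1736] 0.18153206610476524
372 [0.6344 0.1469 0.174 ] 0.18131343874058414
[412.  94.] 597 [ 0.857 -0.55   0.13 ]
[294. 150.] 87 [ 0.705 -0.184  0.058]
[189. 205.] 193 [0.543 0.161 0.041]
[134. 219.] 251 [0.502 0.333 0.04 ]
[0.118, 0.386, -0.173, -0.002, 0.248, -0.002] rows 8 -> [0.4  0.3  0.25]
```

View pics/scene8.png

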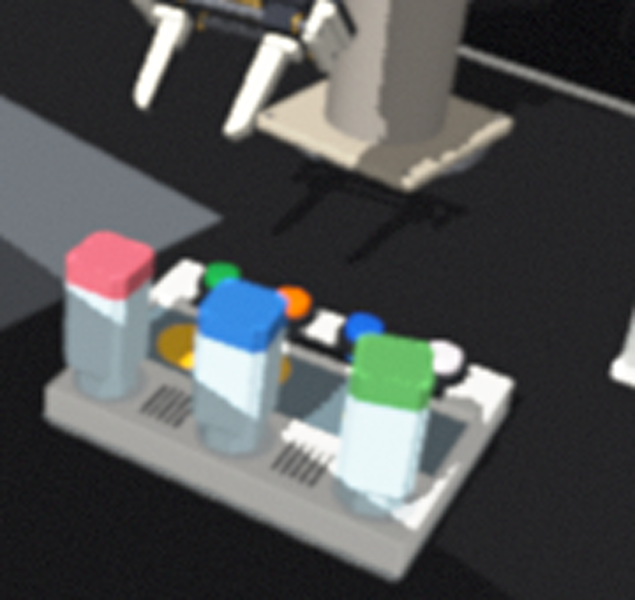

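```bash
python3 - <<'E'
from h import *
seq([([.40,.30,.23],Rt(102,0)),([.4157,.3345,.09],Rt(102,0))])
E
```

```text
[0.146, 0.386, -0.145, -0.002, 0.248, -0.002] rows 8 -> [0.4  0.3  0.23]
[-0.045, 0.061, 0.28, 0.0, 0.0, 0.0] rows 5 -> [0.416 0.334 0.09 ]
```

Request:
apply_moves:
  motion:
    - [[0.06,0.2,-0.12,0,0.125,0],[0.06,0.2,-0.12,0,0.125,0],[0.118,0.386,-0.173,0,0.248,0],[0.118,0.386,-0.173,0,0.248,0],[0.118,0.386,-0.173,0,0.248,0],[0.118,0.386,-0.173,0,0.248,0],[0.118,0.386,-0.173,0,0.248,0],[0.118,0.386,-0.173,0,0.248,0]]
  claw: 0

```text
clock: 70.1
tcp_pos: [0.4002, 0.3013, 0.2471]
tcp_rot: [[-0.98, -0.201, -0.005], [-0.201, 0.98, -0.004], [0.006, -0.003, -1.0]]
ft_force: [0.5, -1.1, -1.0]
finger_gap: 0.276
grip_force: 0.0
```

```bash
python3 - <<'E'
from h import *
s=r.sense();print(s["tcp_pos"],s["finger_gap"],rel([.4157,.3345,.08],Rt(102)))
c=look("wrist");P=pts(c);hsv=cv2.cvtColor(c["frame"],cv2.COLOR_RGB2HSV)
for nm,lo,hi in [("dry",(100,100,60),(120,255,255)),("start",(40,80,50),(80,255,255)),("o",(5,120,100),(25,255,255)),("lid",(22,90,80),(35,255,255)),("white",(0,0,90),(179,40,255))]:
    for ce,a,m in blobs(c,lo,hi,60):
        q=P[m];q=q[(q[:,2]>.0635)&(q[:,2]<.075)] if nm!="lid" else q[(q[:,2]<.05)]
        if len(q)>50: print(nm,ce.round(0),a,len(q),q.mean(0).round(4))
q=P[(P[...,2]>.0635)&(P[...,2]<.072)&(np.hypot(P[...,0]-.4157,P[...,1]-.3345)<.025)];print("power",len(q),q.mean(0))
c=look("top");P=pts(c)
for ce,a,m in blobs(c,(15,90,80),(35,255,255),30): print(ce.round(0),a,np.median(P[m],0).round(3))
E
```

```text
[0.40020598 0.30126222 0.24708509] 0.27567808905777375 [-0.046, 0.06, 0.334, -0.001, -0.002, -0.002]
dry [228. 191.] 447 394 [0.4299 0.2674 0.0667]
start [127. 191.] 349 341 [0.4575 0.1322 0.0667]
o [178. 191.] 444 397 [0.4443 0.1994 0.0667]
lid [189. 232.] 1022 1016 [0.5135 0.2185 0.0408]
lid [150. 238.] 1025 1020 [0.5363 0.1616 0.0407]
lid [264. 238.] 862 847 [0.5005 0.3325 0.0406]
white [439.  46.] 13622 498 [0.2203 0.452  0.0693]
white [221. 231.] 24544 436 [0.4274 0.3363 0.067 ]
white [471. 247.] 5219 383 [0.4273 0.6045 0.0694]
power 400 [0.41525016 0.33535884 0.0665998 ]
[412.  94.] 597 [ 0.857 -0.55   0.13 ]
[287. 149.] 30 [ 0.717 -0.16   0.048]
[298. 151.] 49 [ 0.704 -0.193  0.064]
[189. 207.] 246 [0.537 0.159 0.041]
[171. 214.] 247 [0.515 0.216 0.04 ]
[134. 217.] 176 [0.509 0.332 0.04 ]
[175. 235.] 66 [0.446 0.197 0.067]
```

Request:
apply_moves:
  motion:
    - [[-0.046,0.061,0.15,0,0,0],[-0.046,0.061,0.3,0,0,0],[-0.046,0.061,0.334,0,0,0],[-0.046,0.061,0.334,0,0,0],[-0.046,0.061,0.334,0,0,0],[-0.046,0.061,0.334,0,0,0],[-0.046,0.061,0.334,0,0,0],[-0.046,0.061,0.334,0,0,0]]

```text
clock: 70.87
tcp_pos: [0.418, 0.3353, 0.0867]
tcp_rot: [[-0.98, -0.199, 0.005], [-0.199, 0.98, 0.002], [-0.005, 0.001, -1.0]]
ft_force: [0.2, -0.5, 1.2]
finger_gap: 0.006
grip_force: 0.0
```

```bash
python3 - <<'E'
from h import *
s=r.sense();print(s["tcp_pos"],s["finger_gap"],rel([.4153,.335,.035],Rt(102)))
E
```

```text
[0.41795629 0.33531095 0.08673822] 0.0056539408130766656 [0.006, 0.0, 0.103, 0.0, 0.002, -0.003]
```

Request:
apply_moves:
  motion:
    - [[0.004,0,0.03,0,0,0],[0.004,0,0.06,0,0,0],[0.004,0,0.075,0,0,0],[0.004,0,0.085,0,0,0],[0.004,0,0.09,0,0,0],[0.004,0,0.094,0,0,0],[0.004,0,0.094,0,0,0],[0.004,0,0.094,0,0,0]]

```text
clock: 71.53
tcp_pos: [0.415, 0.3343, 0.0375]
tcp_rot: [[-0.98, -0.2, 0.001], [-0.2, 0.98, -0.001], [-0.001, -0.001, -1.0]]
ft_force: [-1.1, -1.8, 6.1]
finger_gap: 0.009
grip_force: 2.9
```

Request:
apply_moves:
  motion:
    - [[0,0,0.002,0,0,0],[0,0,0.004,0,0,0],[0,0,0.004,0,0,0],[0,0,0.004,0,0,0]]

```text
clock: 71.87
tcp_pos: [0.4151, 0.3344, 0.0372]
tcp_rot: [[-0.98, -0.2, 0.001], [-0.2, 0.98, -0.001], [-0.001, -0.001, -1.0]]
ft_force: [-7.9, -6.7, 21.0]
finger_gap: 0.006
grip_force: 10.5
```

```bash
python3 - <<'E'
from h import *
s=r.sense();print(s["tcp_pos"],s["ft_force"])
seq([([s["tcp_pos"][0],s["tcp_pos"][1],.075],Rt(102)),([.4302,.2668,.075],Rt(102)),([.4447,.198,.1],Rt(102)),([.4592,.1303,.075],Rt(102))])
E
```

```text
[0.41511714 0.33440069 0.03716684] [-7.85502616 -6.73450117 21.04189325]
[-0.0, -0.0, -0.076, -0.0, 0.0, -0.003] rows 2 -> [0.415 0.334 0.075]
[-0.001, -0.139, 0.0, 0.0, 0.0, 0.0] rows 3 -> [0.43  0.267 0.075]
[0.0, -0.141, -0.05, 0.0, 0.0, 0.0] rows 3 -> [0.445 0.198 0.1  ]
[-0.0, -0.138, 0.05, 0.0, 0.0, 0.0] rows 3 -> [0.459 0.13  0.075]
```

Request:
apply_moves:
  motion:
    - [[0,0,-0.03,0,0,0],[0,0,-0.08,0,0,0],[0,0,-0.08,0,0,0],[0,-0.07,-0.08,0,0,0],[0,-0.139,-0.08,0,0,0],[0,-0.139,-0.08,0,0,0],[0,-0.139,-0.08,0,0,0],[0,-0.139,-0.08,0,0,0]]

```text
clock: 72.53
tcp_pos: [0.4282, 0.2661, 0.0743]
tcp_rot: [[-0.98, -0.198, 0.0], [-0.198, 0.98, -0.001], [0.0, -0.001, -1.0]]
ft_force: [0.4, -0.1, -0.1]
finger_gap: 0.006
grip_force: 0.0
```

Request:
apply_moves:
  motion:
    - [[0,0,0,0,0,0],[0,0,0.03,0,0,0],[0,0,0.055,0,0,0],[0,0,0.07,0,0,0],[0,0,0.077,0,0,0],[0,0,0.077,0,0,0],[0,0,0.077,0,0,0],[0,0,0.077,0,0,0]]

```text
clock: 73.2
tcp_pos: [0.4273, 0.2664, 0.0371]
tcp_rot: [[-0.98, -0.2, -0.002], [-0.2, 0.98, -0.002], [0.002, -0.001, -1.0]]
ft_force: [-10.6, -4.7, 23.8]
finger_gap: 0.003
grip_force: 11.6
```

Request:
apply_moves:
  motion:
    - [[0,0,-0.03,0,0,0],[0,0,-0.08,0,0,0],[0,0,-0.1,0,0,0],[0,-0.08,-0.1,0,0,0],[-0.003,-0.16,-0.1,0,0,0],[-0.004,-0.24,-0.1,0,0,0],[-0.004,-0.279,-0.1,0,0,0],[-0.004,-0.279,-0.1,0,0,0]]

```text
clock: 73.87
tcp_pos: [0.4582, 0.1263, 0.0851]
tcp_rot: [[-0.981, -0.196, -0.001], [-0.196, 0.981, -0.003], [0.001, -0.003, -1.0]]
ft_force: [0.6, -0.3, -0.1]
finger_gap: 0.004
grip_force: 0.0
```

Request:
apply_moves:
  motion:
    - [[0,0,0,0,0,0],[0,0,0.03,0,0,0],[0,0,0.06,0,0,0],[0,0,0.08,0,0,0],[0,0,0.092,0,0,0],[0,0,0.097,0,0,0],[0,0,0.097,0,0,0],[0,0,0.097,0,0,0]]

```text
clock: 74.53
tcp_pos: [0.4573, 0.1304, 0.0375]
tcp_rot: [[-0.98, -0.201, -0.001], [-0.201, 0.98, -0.001], [0.001, -0.001, -1.0]]
ft_force: [-2.8, 0.5, 3.3]
finger_gap: 0.008
grip_force: 1.9
```

Request:
apply_moves:
  motion:
    - [[0,0,0.003,0,0,0],[0,0,0.006,0,0,0],[0,0,0.006,0,0,0],[0,0,0.006,0,0,0]]

```text
clock: 74.87
tcp_pos: [0.4577, 0.1304, 0.037]
tcp_rot: [[-0.98, -0.2, -0.001], [-0.2, 0.98, -0.001], [0.001, -0.001, -1.0]]
ft_force: [-15.7, -0.1, 29.3]
finger_gap: 0.004
grip_force: 15.1
```

Request:
apply_moves:
  motion:
    - [[0,0,-0.03,0,0,0],[0,0,-0.08,0,0,0],[0,0,-0.16,0,0,0],[0.02,0,-0.24,0,0,0],[0.05,0,-0.3,0,0,0],[0.05,0,-0.3,0,0,0],[0.05,0,-0.3,0,0,0],[0.05,0,-0.3,0,0,0]]

```text
clock: 75.53
tcp_pos: [0.4331, 0.125, 0.1837]
tcp_rot: [[-0.98, -0.2, -0.0], [-0.2, 0.98, -0.002], [0.001, -0.002, -1.0]]
ft_force: [0.1, -0.4, 0.0]
finger_gap: 0.007
grip_force: 0.0
```

```bash
python3 - <<'E'
from h import *
c=look("top");P=pts(c);f=c["frame"]
for k in(1,2,3):
    m=(P[...,2]>.16)&(P[...,2]<.2)&(np.hypot(P[...,0]-PEG[k][0],P[...,1]-PEG[k][1])<.055);q=P[m];print(len(q),q.mean(0).round(4) if len(q) else 0)
w=look("wrist");W=pts(w)
for ce,a,m in blobs(w,(20,90,80),(35,255,255),100):
    q=W[m]; print("lid",a,np.median(q,0).round(4))
for n,(x,y) in dict(p=(.4153,.335),d=(.4302,.2668),s=(.4445,.198),g=(.459,.1303)).items():
    q=P[np.hypot(P[...,0]-x,P[...,1]-y)<.01];print(n,np.median(q[:,2]).round(4))
cv2.imwrite("pics/fin.png",cv2.resize(f[150:270,90:290,::-1],(800,480),interpolation=cv2.INTER_CUBIC))
E
```

```text
395 [0.5829 0.38   0.1733]
384 [0.6086 0.263  0.1737]
369 [0.6345 0.147  0.174 ]
lid 430 [0.4444 0.1987 0.0668]
lid 1375 [0.5112 0.2167 0.0407]
lid 1378 [0.4999 0.3353 0.0406]
lid 222 [0.4026 0.117  0.31  ]
lid 238 [0.401  0.1194 0.3104]
lid 8040 [0.4127 0.1127 0.3191]
p nan
d nan
s 0.6274
g 0.6226
  return _methods._mean(a, axis=axis, dtype=dtype,
  ret = ret.dtype.type(ret / rcount)
```

View pics/fin.png

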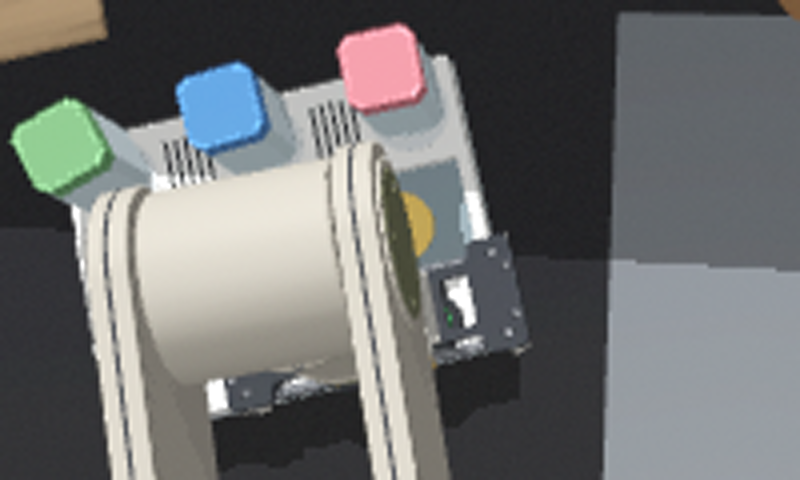

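The last picture shows all three bottles on their pegs. The lid at the pink-bottle end is visible at (415,222). The other two read flat at z 0.041, and the arm is clear of everything.

```bash
python3 -c "
from rig import r
print(r.finish_job())"
```

```text
the job is handed in; nothing more can be done
None
```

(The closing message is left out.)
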